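Tighten a probe's compression nut: finger-tight plus a quarter turn

TASK

The new probe's brass compression nut on the water flow cell is only started on its thread: run it down clockwise with the fingers until it is just finger-tight, and pull it no further by hand. Then give it one quarter turn more with the open-ended spanner, and lay the spanner flat on its blue mat again. Do not use the spanner before the nut is finger-tight, do not knock the probe, and leave the other things standing where they are.

Things in the scene. Friction and masses are not known exactly. Their poses are not given: they have to be found in the camera images.
- nut: brass hexagonal nut around the probe, 27 mm across flats, 31.2 across corners, 18 high, axis upright; origin at its centre, about 76 mm above the bench; z up, x points at a corner, y at the middle of a flat. Clockwise from above tightens, 1.5 mm of descent per turn. At the start it lacks about 50 to 105 degrees of touching its ferrule. It stays where it is left
- probe: probe standing upright through the nut, fixed: 12 mm stem, above it a 16 mm blue head, top 120 mm above the bench; origin on the nut's axis, 50 mm above the bench. Below the nut: 6 mm of thread 21 mm thick, then a steel hexagon 21 mm across flats, 11 mm high, so fingertips can reach 12 mm below the nut on both sides before they come near the block
- manifold: white flow cell block, 60 x 130 mm (its x and y), top 50 mm above the bench, on a steel foot 85 x 170 x 6 mm, fixed; origin at the centre of its underside; the nut stands over its x 0, y +30 mm; 12 mm pipe stubs go out at both y ends, 24 mm above the bench, to y -127 and +127 mm
- wrench: flat steel open-ended spanner, jaw gap 28.2 mm, 7 mm thick, 197 mm long, 0.25 kg, lying on the blue mat; origin at the underside of the handle, 4 mm above the bench at the start; x points along the handle to the jaw, which opens to +x; z up. Handle 20 mm wide from x -95 to +58 mm; head 50 mm wide from x +34 to +102 mm; balance point about x +16 mm
- wrench_jaw (a point): point of the spanner where the centre of the nut sits when the jaw is pushed fully on: x +88 mm, y 0, mid-thickness (z 3.5 mm) of the spanner; the jaw's tips reach 14 mm beyond it and its throat lies 16.4 mm behind it; once on, the jaw has about 0.08 rad of play either way, and gives another 0.15 rad or so under load
- wrench_grip (a point): point on the spanner's handle to hold it, x -10 mm, 98 mm from the jaw's centre, mid-thickness
- mat: blue bench mat 260 x 140 mm (its x and y), 4 mm thick, fixed; origin at the centre of its underside
- rack: blue rack of red-capped sample tubes, 70 x 115 mm, 98 mm high, loose bystander; origin at the centre of its underside
- bottle: white reagent bottle with green cap, 48 mm across, 95 mm high, loose bystander; origin at the centre of its underside
- canister: white canister with blue label, 42 mm across, 110 mm high, loose bystander; origin at the centre of its underside
- nut_top (a point): centre of the nut's top face, 85 mm above the bench. Feel of the nut: it runs at about 0.06 N m; at the touch with the ferrule the torque needed jumps to about 0.4 N m, then grows to about 0.7 N m over the quarter turn; it does not spring back when let go

How it is judged:
By the outcome, as a careful person would: the job done as asked, in the order asked, and still so for the second after the job is handed in, with the robot touching nothing.
It also fails if it takes over 72 s, if anything falls off the work surface, if the arm or the gripper's body presses on something with over 40 N, if the wrist force passes 120 N, or if a joint passes its speed limit or range.

ROBOT

A 6-joint arm with a two-finger parallel gripper is mounted at the origin on the work surface. World frame = base frame: x ahead of the robot, y to its left, z up, the work surface at z = 0. Lengths are in mm, angles in rad, forces in N, time in s.
With the tool pointing down it reaches from about 300 to 850 mm from the base axis. Payload 4.2 kg.
Tool frame: the origin (TCP) lies midway between the tips of the shut fingers; the grasp point (between the pads) lies 19 mm behind it (ctrl.grasp_offset is the distance from the TCP to the grasp point, in mm); z points along the fingers, y is the line along which they close (so a half turn about z gives the same grasp; the last joint's range is limited). The gripper opens to 91 mm and grips with 3 to 60 N. Pads are 32 mm wide; open, the fingers measure 118 mm over their backs; the gripper's body (76 mm by 178 mm) begins 60 mm behind the grasp point.
Start: joints at [1.171, 0.32, 1.565, -0, 1.257, -0.02], TCP at [213.176, 534.04, 213.976] pointing down, gripper open.
Joint ranges: [-3.11, 3.11], [-0.84, 2.01], [0.21, 2.61], [-1.34, 4.49], [0.05, 2.63], [-2.56, 2.56]. Speed limits (rad/s): [2.57, 2.57, 3.14, 3.14, 3.14, 3.14].

INTERFACE

Orientations are given as a 3x3 rotation matrix whose columns are the frame's x, y, z axes.
In Python, from bench import ctrl gives the robot as it stands. The module is installed in compiled form; this text tells all that it offers.
- The arm moves only by the tool carry_out, never from a script. Its argument "plan" is a list of rows, each a list of 5 numbers: the closure, from 0 (fully open) to 1 (shut), then the shift along the world's x, y, z normalised to -1 to 1, where 1 is 50 mm, then the turn about the world's z normalised to -1 to 1, where 1 is 90 degrees. In form: [[fingers, dx, dy, dz, yaw], ...]. A call has 1 to 8 rows; each row shifts and turns the commanded pose from where the row before left it; what a row does not reach is not made up. A row lasts 1/12 s, in which the tool goes at most 41.7 mm and 7.16 degrees, less where a joint would pass 70% of its speed; a pose out of reach is approached as far as the arm can. A call with a number of a shift or a turn outside -1 to 1 is refused whole. A call with a gripper value outside its range is refused whole. The fingers move at their own pace and stop on an object; "force" is the grip in N (left out, the last holds). Time passes only in rows, so rows that do not move let the fingers close. It gives the time, the measured TCP pose, the force, the opening and the grip force at its end, in the units of the state.
- ctrl.read_state(): the state, without advancing time (a new reading comes with each control period).
- ctrl.camera(name): name is "scene" or "top" or "wrist"; returns (picture, depth): 400x640x3 uint8, red, green, blue; 400x640 float32, mm along the optical axis (not along the pixel's ray), 0 where there is no reading.
- ctrl.get_calibration(name): a dict with "intrinsics" (3x3 intrinsics, pixels), "cam_to_world" (4x4, takes a point from camera to world coordinates); the wrist camera has in their place "hand_eye" (4x4, takes a point from camera to tool coordinates, whose origin is the TCP and whose axes are the flange's). Camera axes: x right, y down, z forward; pixel columns grow to the right and rows downward; lengths in mm; the calibration is good to about 2 mm. A picture is of the moment at which its call begins: read the wrist's pose just before it. get_calibration takes no time and is no camera call.
- ctrl.close_job(): hands the job in; it is judged then, once.
Trained networks look in the newest picture that a camera, given by its name, has taken for a name from the list of things; names that differ only in an ending like _2 or _b are one class to them, and where a whole thing is asked for, a point or a joint stands for the part that bears it (a point fixed in the world has none). Each returns a list of dicts, best first, with "confidence" (0 to 1); they miss things now and then, are a little off and sometimes report something else, mostly with a low value. They report only what shows in the picture. A call takes as long as a camera call.
- ctrl.trace(camera, target): "pixels" (400x640 bool, what is visible of it).
- ctrl.pinpoint(camera, target): "position" ([x, y, z] in mm, in world coordinates, good to about 4 mm: a listed point, or the origin of a listed thing).
The state is a dict: "t": time; "qpos": joint angles; "joint_vel": joint speeds; "effort": joint torques, N m; "ee_pos": TCP position; "tcp_rot": TCP orientation; "force": force on the tool from outside, world axes, zero at the start; "ft_torque": the same for the moment, N m; "finger_gap": finger opening in mm; "grip_force": force on a finger pad.
Only numpy, scipy, OpenCV 4.12 (cv2) and the standard library are available. Lean on these libraries where they do the work, as an engineer would, in place of code of your own. Each camera call takes 0.05 s, during which the arm holds its last target. There are 200 camera calls.

## Working session

There is one attempt and no reset: what is moved stays moved. The work goes in short steps, Python scripts to look and compute and a tool call to move; the robot and the scene stay as the last step left them, time stands still between calls to the robot, and variables do not carry over. Pictures are saved under pics/ and viewed, at most 10 in all, crops included, and the job is handed in when it is done.

Besides the shell and the picture viewer there is one more tool, called after "Request:" by a JSON object that holds its "api" and its "payload", one argument or row to a line. carry_out: Moves the arm, as the interface text tells. Scaled input: -1 to 1 covers 50 mm each way for a shift and 90 degrees each way for a turn. Its arguments: {"type":"object","properties":{"plan":{"type":"array","items":{"type":"array","items":{"type":"number"}}},"force":{"type":"number"}},"required":["plan"]}

```bash
mkdir -p pics; cat > h.py <<'E'
from bench import ctrl
import numpy as np, cv2
np.set_printoptions(precision=3,suppress=True)
def pins(cam,names):
    for n in names:
        r=ctrl.pinpoint(cam,n)
        print(cam,n,[(np.round(d['position'],1).tolist(),round(d['confidence'],2)) for d in r[:2]])
def world(cam,depth,pix,st=None):
    c=ctrl.get_calibration(cam);K=np.array(c['intrinsics'])
    v,u=np.nonzero(pix&(depth>0));z=depth[v,u]
    P=np.c_[(u-K[0,2])*z/K[0,0],(v-K[1,2])*z/K[1,1],z,np.ones(len(z))]
    if cam=='wrist':
        T=np.eye(4);T[:3,:3]=st['tcp_rot'];T[:3,3]=st['ee_pos'];T=T@np.array(c['hand_eye'])
    else:T=np.array(c['cam_to_world'])
    return (P@T.T)[:,:3]
E
python3 - <<'E'
from h import *
print(ctrl.read_state())
for c in ['top','scene']:
    im,d=ctrl.camera(c);cv2.imwrite(f'pics/{c}0.png',im[...,::-1])
    pins(c,['nut_top','probe','manifold','wrench','wrench_jaw','wrench_grip','mat','rack','bottle','canister'])
    for n in ['wrench','nut','manifold','rack']:
        r=ctrl.trace(c,n)
        if r:
            P=world(c,d,r[0]['pixels']);zt=np.percentile(P[:,2],90)
            Q=P[abs(P[:,2]-zt)<6]
            box=cv2.minAreaRect(Q[:,:2].astype(np.float32))
            print(c,n,len(P),zt,np.median(Q,axis=0),box)
E
```

```text
{'t': 0.0, 'qpos': array([ 1.171,  0.32 ,  1.566, -0.   ,  1.257, -0.02 ]), 'joint_vel': array([-0.002, -0.001, -0.002, -0.001,  0.001, -0.001]), 'effort': array([  0.001, -41.247, -23.197,   0.073,   0.046,  -0.   ]), 'ee_pos': array([212.967, 533.549, 213.115]), 'tcp_rot': array([[-0.929,  0.371, -0.001],
       [ 0.371,  0.929, -0.002],
       [ 0.   , -0.002, -1.   ]]), 'force': array([0.458, 1.032, 0.526]), 'ft_torque': array([-0.01 ,  0.026, -0.034]), 'grip_force': 0.0, 'finger_gap': 91.25766428400507}
top nut_top [([596.7, -1.4, 83.3], 0.45), ([524.2, 252.8, 4.8], 0.41)]
top probe [([598.0, -4.5, 51.0], 0.51)]
top manifold [([606.5, -27.1, -0.7], 0.7)]
top wrench [([534.4, 256.1, 3.9], 0.94)]
top wrench_jaw [([617.3, 284.2, 3.4], 0.71)]
top wrench_grip [([524.3, 254.4, 7.0], 0.86), ([597.1, -3.1, 74.6], 0.33)]
top mat [([520.4, 249.3, -0.4], 0.74)]
top rack [([454.3, -262.2, 1.5], 0.59)]
top bottle [([454.7, -262.8, 2.5], 0.17)]
top canister [([746.0, -117.1, -1.0], 0.83), ([596.2, -1.3, 48.9], 0.68)]
top wrench 1078 13.093215962821944 [562.735 258.804  11.322] ((537.722167968
[... 1010 characters left out ...]
1.3], 0.77), ([603.9, -31.7, 1.5], 0.26)]
scene wrench 787 11.970075793412137 [577.841 258.71   10.55 ] ((540.0880126953125, 259.62811279296875), (198.0794219970703, 53.633304595947266), 13.705044746398926)
scene nut 180 86.8964782113517 [601.753  -5.25   85.73 ] ((599.8992919921875, -3.6196746826171875), (29.073678970336914, 25.530433654785156), 67.95057678222656)
scene manifold 3165 50.657775027938236 [614.007 -41.167  49.996] ((605.285888671875, -31.42327880859375), (63.974769592285156, 130.8920135498047), 16.515056610107422)
scene rack 2398 95.86346110583368 [ 464.377 -265.462   97.106] ((459.3684997558594, -262.0932922363281), (62.321781158447266, 89.27627563476562), 3.4012374877929688)
```

View pics/top0.png

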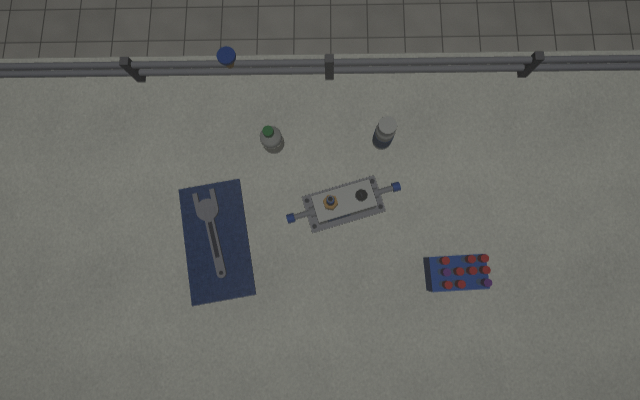

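View pics/scene0.png

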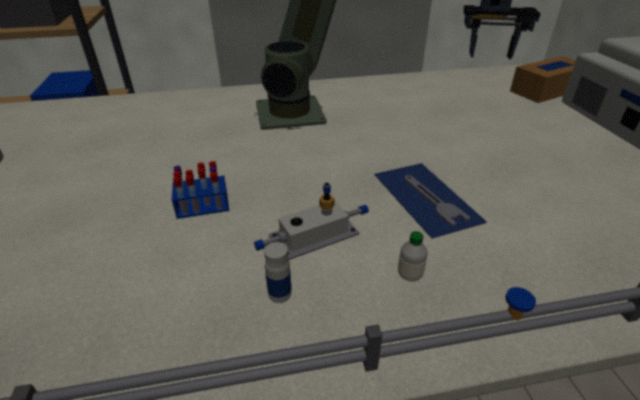

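Request:
{"api": "carry_out", "payload": {
  "plan": [
    [0, 0.48, -0.67, 0, 0],
    [0, 0.48, -0.67, 0, 0],
    [0, 0.48, -0.67, 0, 0],
    [0, 0.48, -0.67, 0, 0],
    [0, 0.48, -0.67, 0, 0],
    [0, 0.48, -0.67, 0, 0],
    [0, 0.48, -0.67, 0, 0],
    [0, 0.48, -0.67, 0, 0]
  ]
}}

```text
t: 2.17
ee_pos: [406.0, 264.3, 214.3]
tcp_rot: [[-0.929, 0.371, 0.001], [0.371, 0.929, 0.001], [-0.0, 0.001, -1.0]]
force: [1.0, 0.8, -0.3]
finger_gap: 91.4
grip_force: 0.0
```

Request:
{"api": "carry_out", "payload": {
  "plan": [
    [0, 0.48, -0.67, 0, 0],
    [0, 0.48, -0.67, 0, 0],
    [0, 0.48, -0.67, 0, 0],
    [0, 0.48, -0.67, 0, 0],
    [0, 0.48, -0.67, 0, 0],
    [0, 0.48, -0.67, 0, 0],
    [0, 0.48, -0.67, 0, 0],
    [0.45, 0.48, -0.67, 0, 0]
  ]
}}

```text
t: 2.83
ee_pos: [598.1, -3.9, 214.1]
tcp_rot: [[-0.929, 0.371, 0.0], [0.371, 0.929, 0.0], [-0.0, 0.0, -1.0]]
force: [0.7, 1.0, 0.7]
finger_gap: 87.0
grip_force: 0.0
```

```bash
cat > look.py <<'E'
from h import *
import sys
st=ctrl.read_state();im,d=ctrl.camera('wrist')
print(st['t'],st['ee_pos'],st['qpos'],st['finger_gap'],'yang',np.degrees(np.arctan2(*st['tcp_rot'][1::-1,1])))
cv2.imwrite(f'pics/{sys.argv[1]}.png',im[...,::-1])
print(ctrl.get_calibration('wrist'))
pins('wrist',['nut_top','nut','probe'])
for n in ['nut','manifold']:
    r=ctrl.trace('wrist',n)
    for x in r[:1]:
        P=world('wrist',d,x['pixels'],st)
        if n=='nut': P=P[abs(P[:,2]-85)<4]
        else: P=P[abs(P[:,2]-50)<4]
        print(n,len(P),cv2.minAreaRect(P[:,:2].astype(np.float32)))
        if n=='nut': np.save('nut.npy',P)
E
python3 look.py w1
```

```text
2.8333 [598.054  -3.912 214.091] [-0.026  0.356  1.51   0.     1.276 -1.217] 86.99447637583299 yang 68.21737179452649
{'intrinsics': array([[355.288,   0.   , 320.1  ],
       [  0.   , 355.288, 201.348],
       [  0.   ,   0.   ,   1.   ]]), 'hand_eye': array([[   0.   ,   -0.968,   -0.249,   70.92 ],
       [   1.   ,    0.   ,    0.   ,    0.442],
       [  -0.   ,   -0.249,    0.968, -171.752],
       [   0.   ,    0.   ,    0.   ,    1.   ]])}
wrist nut_top [([588.6, -2.3, 85.8], 0.95), ([455.9, -261.9, -4.4], 0.41)]
wrist nut [([598.0, -2.4, 76.1], 0.59), ([523.6, 252.8, -4.0], 0.22)]
wrist probe [([599.1, -0.4, 48.3], 0.54), ([747.3, -120.0, -0.1], 0.32)]
nut 489 ((591.7550048828125, 1.3118915557861328), (28.696035385131836, 24.350566864013672), 60.697486877441406)
manifold 6711 ((602.8925170898438, -28.951339721679688), (60.28254318237305, 130.22340393066406), 16.628520965576172)
```

View pics/w1.png

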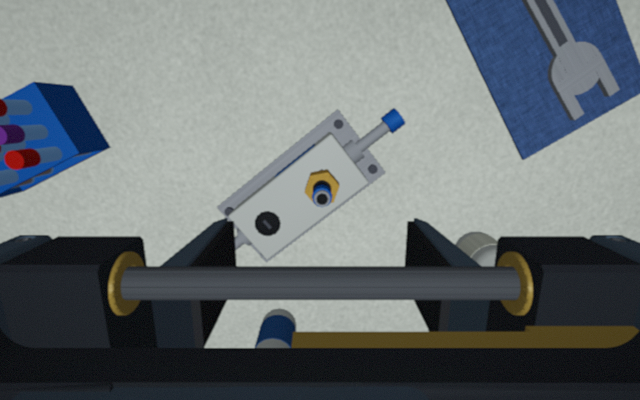

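Request:
{"api": "carry_out", "payload": {
  "plan": [
    [0.45, 0.1, -0.04, -0.7, 0],
    [0.45, 0.1, -0.04, -0.7, 0],
    [0.45, 0, 0, 0, 0],
    [0.45, 0, 0, 0, 0]
  ]
}}

```text
t: 3.47
ee_pos: [605.5, -4.6, 143.1]
tcp_rot: [[-0.929, 0.369, -0.004], [0.369, 0.929, 0.0], [0.004, -0.001, -1.0]]
force: [1.2, 0.9, 0.6]
finger_gap: 50.3
grip_force: 0.0
```

```bash
cat > hexfit.py <<'E'
from h import *
import sys
from scipy.optimize import minimize
st=ctrl.read_state();im,d=ctrl.camera('wrist')
c=ctrl.get_calibration('wrist');K=np.array(c['intrinsics'])
T=np.eye(4);T[:3,:3]=st['tcp_rot'];T[:3,3]=st['ee_pos'];T=T@np.array(c['hand_eye']);Ti=np.linalg.inv(T)
x0,y0,S,H=595.,-1.3,10,300   # 10 px/mm, +-30mm, image right=+x, up=+y
g=np.array([[x,y,85.] for x,y in [(x0-30,y0+30),(x0+30,y0+30),(x0+30,y0-30),(x0-30,y0-30)]])
q=(g@Ti[:3,:3].T+Ti[:3,3])@K.T;q=(q[:,:2]/q[:,2:]).astype(np.float32)
M=cv2.getPerspectiveTransform(q,np.array([[0,0],[600,0],[600,600],[0,600]],np.float32))
R=cv2.warpPerspective(im,M,(600,600),flags=cv2.INTER_CUBIC);cv2.imwrite(f'pics/{sys.argv[1]}.png',R[...,::-1])
Z=cv2.warpPerspective(d,M,(600,600),flags=cv2.INTER_NEAREST)
hsv=cv2.cvtColor(R,cv2.COLOR_RGB2HSV);m=cv2.inRange(hsv,(12,100,60),(32,255,255))
v,u=np.nonzero(m);print(len(v),st['t'],st['ee_pos'],'brass V pct',np.percentile(hsv[v,u,2],[10,50,90]))
thr=cv2.threshold(hsv[v,u,2].reshape(-1,1),0,255,cv2.THRESH_OTSU)[0]
top=(m>0)&(hsv[...,2]>thr)
cv2.imwrite('topmask.png',top*255)
for nm,mm in (('all',m>0),('bright',top)):
    cs=max(cv2.findContours(mm.astype(np.uint8),cv2.RETR_EXTERNAL,cv2.CHAIN_APPROX_NONE)[0],key=cv2.contourArea)
    hl=cv2.convexHull(cs);mu=cv2.moments(hl)
    P=np.c_[x0-30+mu['m10']/mu['m00']/S,y0+30-mu['m01']/mu['m00']/S]
    # hexagon orientation: 6th harmonic of hull support perimeter edges
    h=hl[:,0].astype(float);e=np.roll(h,-1,0)-h;L=np.hypot(*e.T);a=np.arctan2(-e[:,1],e[:,0])
    w=(L**2*np.exp(6j*a)).sum();print(nm,'area',mu['m00']/S**2,'(hex 631) centre',P,'edge dir mod60',np.degrees(np.angle(w))/6,'coh',abs(w)/(L**2).sum())
E
python3 hexfit.py r1; python3 look.py w2 | grep -v -A5 hand
```

```text
35675 3.4667 [605.458  -4.627 143.065] brass V pct [102. 171. 176.]
all area 622.715 (hex 631) centre [[592.313   0.502]] edge dir mod60 7.352896923445612 coh 0.4614394791770663
bright area 572.38 (hex 631) centre [[593.229   0.077]] edge dir mod60 8.237617736017546 coh 0.4714931443315856
3.5167 [606.985  -4.818 145.   ] [-0.027  0.418  1.593  0.     1.13  -1.22 ] 50.29087957872027 yang 68.32590415950062
{'intrinsics': array([[355.288,   0.   , 320.1  ],
       [  0.   , 355.288, 201.348],
       [  0.   ,   0.   ,   1.   ]]), 'hand_eye': array([[   0.   ,   -0.968,   -0.249,   70.922],
       [   1.   ,    0.   ,    0.   ,    0.451],
       [  -0.   ,   -0.249,    0.968, -171.746],
       [   0.   ,    0.   ,    0.   ,    1.   ]])}
wrist nut_top [([594.2, -5.4, 84.7], 0.85)]
wrist nut [([597.7, -3.2, 76.5], 0.82)]
wrist probe [([595.2, 2.0, 49.7], 0.61)]
nut 816 ((592.4898681640625, 1.31805419921875), (26.970991134643555, 26.133554458618164), 48.99795150756836)
manifold 8562 ((602.9183959960938, -28.84827423095703), (60.43056869506836, 129.852783203125), 16.51166534423828)[ WARN:0@0.617] global loadsave.cpp:1063 imwrite_ Unsupported depth image for selected encoder is fallbacked to CV_8U.
```

View pics/r1.png

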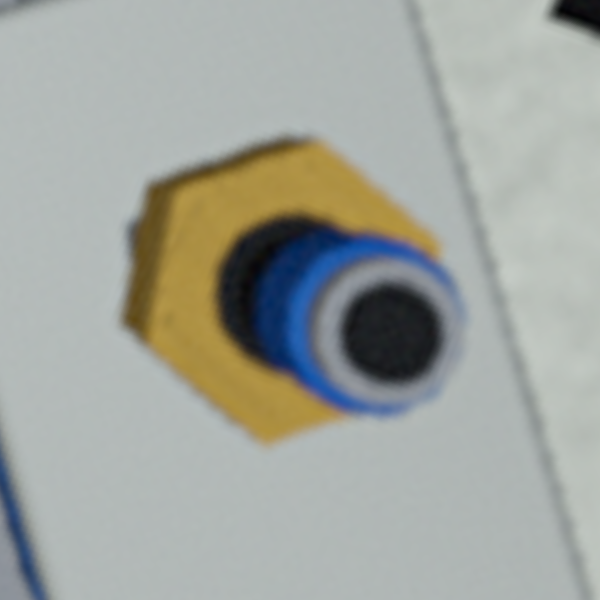

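Request:
{"api": "carry_out", "payload": {
  "plan": [
    [0.45, -0.09, 0.03, 0, -0.075],
    [0.45, -0.09, 0.03, 0, -0.075],
    [0.45, -0.08, 0.03, 0, -0.075],
    [0.45, 0, 0, -0.55, 0],
    [0.45, 0, 0, -0.55, 0],
    [0.45, 0, 0, -0.5, 0],
    [0.45, 0, 0, -0.1, 0],
    [0.45, 0, 0, 0, 0]
  ],
  "force": 10
}}

```text
t: 4.48
ee_pos: [593.2, -1.5, 57.9]
tcp_rot: [[-0.743, 0.669, -0.003], [0.669, 0.743, 0.0], [0.002, -0.002, -1.0]]
force: [-0.7, -0.9, 0.1]
finger_gap: 49.9
grip_force: 0.0
```

```bash
cat > s.py <<'E'
from h import *
s=ctrl.read_state()
for k in ['t','ee_pos','force','ft_torque','finger_gap','grip_force','qpos']: print(k,s[k])
print('yang',np.degrees(np.arctan2(*s['tcp_rot'][1::-1,1])))
E
python3 s.py
```

```text
t 4.4833
ee_pos [593.168  -1.46   57.88 ]
force [-0.686 -0.88   0.056]
ft_torque [-0.003 -0.044  0.036]
finger_gap 49.94087481959159
grip_force 0.0
qpos [-0.022  0.485  1.73   0.     0.93  -0.859]
yang 47.983601642123574
```

Request:
{"api": "carry_out", "payload": {
  "plan": [
    [1, 0, 0, 0, 0],
    [1, 0, 0, 0, 0],
    [1, 0, 0, 0, 0],
    [1, 0, 0, 0, 0],
    [1, 0, 0, 0, 0],
    [1, 0, 0, 0, 0]
  ],
  "force": 10
}}

```text
t: 4.98
ee_pos: [595.1, -1.5, 60.4]
tcp_rot: [[-0.743, 0.669, 0.003], [0.669, 0.743, -0.0], [-0.002, 0.002, -1.0]]
force: [-1.2, -0.1, 6.3]
finger_gap: 26.9
grip_force: 10.0
```

```bash
python3 s.py
```

```text
t 4.9833
ee_pos [595.113  -1.519  60.389]
force [-1.224 -0.111  6.296]
ft_torque [-0.02   0.029  0.013]
finger_gap 26.860402952227357
grip_force 10.00022140564397
qpos [-0.022  0.482  1.727 -0.     0.93  -0.86 ]
yang 48.00145775125541
```

Request:
{"api": "carry_out", "payload": {
  "plan": [
    [1, 0, 0, 0, -0.05],
    [1, 0, 0, 0, -0.075],
    [1, 0, 0, 0, -0.075],
    [1, 0, 0, 0, -0.075],
    [1, 0, 0, 0, -0.075],
    [1, 0, 0, 0, -0.05]
  ]
}}

```text
t: 5.48
ee_pos: [594.9, -1.6, 60.3]
tcp_rot: [[-0.203, 0.979, 0.002], [0.979, 0.203, -0.0], [-0.001, 0.002, -1.0]]
force: [0.2, 0.0, 6.0]
finger_gap: 26.7
grip_force: 10.0
```

```bash
python3 s.py
```

```text
t 5.4833
ee_pos [594.917  -1.63   60.255]
force [0.172 0.037 5.988]
ft_torque [-0.161  0.193  0.072]
finger_gap 26.722756671441772
grip_force 9.997322894632816
qpos [-0.022  0.482  1.728 -0.     0.93  -0.226]
yang 11.710401236570284
```

Request:
{"api": "carry_out", "payload": {
  "plan": [
    [1, 0, 0, 0, -0.035],
    [1, 0, 0, 0, -0.035]
  ]
}}

```text
t: 5.65
ee_pos: [594.9, -1.6, 60.2]
tcp_rot: [[-0.097, 0.995, 0.002], [0.995, 0.097, -0.0], [-0.001, 0.002, -1.0]]
force: [-1.3, -0.5, 4.9]
finger_gap: 26.9
grip_force: 10.0
```

```bash
python3 s.py
```

```text
t 5.65
ee_pos [594.859  -1.638  60.22 ]
force [-1.314 -0.475  4.869]
ft_torque [-0.205  0.126  0.069]
finger_gap 26.87171818021062
grip_force 9.998004751978442
qpos [-0.022  0.482  1.728 -0.     0.93  -0.118]
yang 5.550209980652279
```

Request:
{"api": "carry_out", "payload": {
  "plan": [
    [1, 0, 0, 0, -0.035],
    [1, 0, 0, 0, -0.035]
  ]
}}

```text
t: 5.82
ee_pos: [594.8, -1.6, 60.2]
tcp_rot: [[0.013, 1.0, 0.002], [1.0, -0.013, -0.0], [-0.0, 0.002, -1.0]]
force: [-1.2, -0.5, 5.3]
finger_gap: 27.0
grip_force: 10.0
```

```bash
python3 s.py | grep -E "torq|gap|yang"
```

```text
ft_torque [-0.155  0.195  0.022]
finger_gap 26.961786615984654
yang -0.7491354169401214
```

Request:
{"api": "carry_out", "payload": {
  "plan": [
    [1, 0, 0, 0, -0.03],
    [1, 0, 0, 0, -0.03]
  ]
}}

```text
t: 5.98
ee_pos: [594.8, -1.7, 60.2]
tcp_rot: [[0.107, 0.994, 0.002], [0.994, -0.107, -0.0], [-0.0, 0.002, -1.0]]
force: [-1.0, -0.5, 5.6]
finger_gap: 27.3
grip_force: 10.0
```

```bash
python3 s.py | grep -E "torq|gap|yang"
```

```text
ft_torque [-0.163  0.141  0.118]
finger_gap 27.25058671948635
yang -6.1266853321210535
```

Request:
{"api": "carry_out", "payload": {
  "plan": [
    [1, 0, 0, 0, -0.03],
    [1, 0, 0, 0, 0]
  ]
}}

```text
t: 6.15
ee_pos: [594.8, -1.6, 60.2]
tcp_rot: [[0.153, 0.988, 0.002], [0.988, -0.153, -0.0], [-0.0, 0.002, -1.0]]
force: [-0.5, -1.1, 4.6]
finger_gap: 26.8
grip_force: 10.0
```

```bash
python3 s.py | grep -E "torq|gap|yang"
```

```text
ft_torque [-0.126  0.232  0.012]
finger_gap 26.83729730316586
yang -8.793704151993849
```

Request:
{"api": "carry_out", "payload": {
  "plan": [
    [1, 0, 0, 0, -0.03],
    [1, 0, 0, 0, -0.03]
  ]
}}

```text
t: 6.32
ee_pos: [594.7, -1.6, 60.2]
tcp_rot: [[0.246, 0.969, 0.002], [0.969, -0.246, -0.0], [0.0, 0.002, -1.0]]
force: [-0.9, -0.4, 5.1]
finger_gap: 26.9
grip_force: 10.0
```

```bash
python3 s.py | grep -E "torq|gap|yang"
```

```text
ft_torque [-0.158  0.253  0.067]
finger_gap 26.932665513060503
yang -14.223311880016118
```

Turned 62° so far, still running freely.

Request:
{"api": "carry_out", "payload": {
  "plan": [
    [1, 0, 0, 0, -0.03],
    [1, 0, 0, 0, -0.03]
  ]
}}

```text
t: 6.48
ee_pos: [594.7, -1.6, 60.1]
tcp_rot: [[0.336, 0.942, 0.002], [0.942, -0.336, -0.0], [0.0, 0.002, -1.0]]
force: [-0.4, -0.5, 5.2]
finger_gap: 26.9
grip_force: 10.0
```

```bash
python3 s.py | grep -E "torq|gap|yang"
```

```text
ft_torque [-0.176  0.192  0.107]
finger_gap 26.921155326155144
yang -19.62882789804215
```

Request:
{"api": "carry_out", "payload": {
  "plan": [
    [1, 0, 0, 0, -0.03],
    [1, 0, 0, 0, -0.03]
  ]
}}

```text
t: 6.65
ee_pos: [594.7, -1.6, 60.1]
tcp_rot: [[0.423, 0.906, 0.002], [0.906, -0.423, -0.0], [0.0, 0.002, -1.0]]
force: [-0.5, 0.5, 5.7]
finger_gap: 26.7
grip_force: 10.0
```

```bash
python3 s.py | grep -E "torq|gap|yang"
```

```text
ft_torque [-0.155  0.253  0.092]
finger_gap 26.73876826792351
yang -25.028971450125578
```

Request:
{"api": "carry_out", "payload": {
  "plan": [
    [1, 0, 0, 0, -0.03],
    [1, 0, 0, 0, -0.03]
  ]
}}

```text
t: 6.82
ee_pos: [594.6, -1.6, 60.1]
tcp_rot: [[0.506, 0.862, 0.002], [0.862, -0.506, -0.0], [0.0, 0.002, -1.0]]
force: [-1.0, -0.9, 4.9]
finger_gap: 27.0
grip_force: 10.0
```

```bash
python3 s.py | grep -E "torq|gap|yang"
```

```text
ft_torque [-0.139  0.277  0.036]
finger_gap 26.96472047418186
yang -30.428130694262613
```

Request:
{"api": "carry_out", "payload": {
  "plan": [
    [1, 0, 0, 0, -0.03],
    [1, 0, 0, 0, -0.03]
  ]
}}

```text
t: 6.98
ee_pos: [594.6, -1.6, 60.0]
tcp_rot: [[0.585, 0.811, 0.001], [0.811, -0.585, -0.0], [0.001, 0.001, -1.0]]
force: [-1.4, -0.6, 6.0]
finger_gap: 27.0
grip_force: 10.0
```

```bash
python3 s.py | grep -E "torq|gap|yang"
```

```text
ft_torque [-0.17   0.249  0.044]
finger_gap 27.015832296678845
yang -35.828672038756835
```

Request:
{"api": "carry_out", "payload": {
  "plan": [
    [1, 0, 0, 0, -0.03],
    [1, 0, 0, 0, -0.03]
  ]
}}

```text
t: 7.15
ee_pos: [594.6, -1.5, 60.0]
tcp_rot: [[0.659, 0.752, 0.001], [0.752, -0.659, -0.0], [0.001, 0.001, -1.0]]
force: [-1.5, 0.3, 5.3]
finger_gap: 27.6
grip_force: 10.0
```

```bash
python3 s.py | grep -E "torq|gap|yang"
```

```text
ft_torque [-0.178  0.284  0.112]
finger_gap 27.571895918509355
yang -41.22898435210058
```

Request:
{"api": "carry_out", "payload": {
  "plan": [
    [1, 0, 0, 0, -0.03]
  ]
}}

```text
t: 7.23
ee_pos: [594.6, -1.6, 60.0]
tcp_rot: [[0.694, 0.72, 0.001], [0.72, -0.694, -0.0], [0.001, 0.001, -1.0]]
force: [-0.7, -0.6, 5.0]
finger_gap: 27.1
grip_force: 10.0
```

```bash
python3 s.py | grep -E "torq|gap|yang"
```

```text
ft_torque [-0.157  0.22   0.035]
finger_gap 27.115099120165794
yang -43.93074183940062
```

Request:
{"api": "carry_out", "payload": {
  "plan": [
    [1, 0, 0, 0, -0.03],
    [1, 0, 0, 0, -0.02]
  ]
}}

```text
t: 7.4
ee_pos: [594.5, -1.5, 60.0]
tcp_rot: [[0.748, 0.664, 0.001], [0.664, -0.748, -0.0], [0.001, 0.001, -1.0]]
force: [-0.7, -1.4, 5.3]
finger_gap: 26.9
grip_force: 10.0
```

```bash
python3 s.py | grep -E "torq|gap|yang"
```

```text
ft_torque [-0.113  0.248  0.045]
finger_gap 26.932200741347916
yang -48.41796666190663
```

Request:
{"api": "carry_out", "payload": {
  "plan": [
    [1, 0, 0, 0, -0.03],
    [1, 0, 0, 0, -0.02]
  ]
}}

```text
t: 7.57
ee_pos: [594.5, -1.5, 60.0]
tcp_rot: [[0.798, 0.603, 0.001], [0.603, -0.798, -0.0], [0.001, 0.001, -1.0]]
force: [-1.2, -0.2, 5.1]
finger_gap: 27.0
grip_force: 10.0
```

```bash
python3 s.py | grep -E "torq|gap|yang"
```

```text
ft_torque [-0.097  0.251  0.245]
finger_gap 27.036142837914344
yang -52.89977366150406
```

Request:
{"api": "carry_out", "payload": {
  "plan": [
    [1, 0, 0, 0, -0.01]
  ]
}}

```text
t: 7.65
ee_pos: [594.5, -1.5, 59.9]
tcp_rot: [[0.806, 0.592, 0.001], [0.592, -0.806, -0.0], [0.001, 0.001, -1.0]]
force: [-1.7, -0.4, 5.7]
finger_gap: 27.0
grip_force: 10.0
```

```bash
python3 s.py | grep -E "torq|gap|yang"
```

```text
ft_torque [-0.171  0.437  0.313]
finger_gap 27.010815366639132
yang -53.7302415582447
```

Request:
{"api": "carry_out", "payload": {
  "plan": [
    [0.45, 0, 0, 0, 0],
    [0.45, 0, 0, 0, 0],
    [0.45, 0, 0, 0, 0],
    [0.45, 0, 0, 0, 0],
    [0.45, 0, 0, 0.5, 0],
    [0.45, 0, 0, 0.7, 0],
    [0.45, 0, 0, 0.7, 0],
    [0.45, 0, 0, 0, 0]
  ]
}}

```text
t: 8.32
ee_pos: [598.4, -1.5, 161.0]
tcp_rot: [[0.806, 0.592, 0.013], [0.592, -0.806, -0.0], [0.011, 0.008, -1.0]]
force: [1.3, 0.4, 0.2]
finger_gap: 50.5
grip_force: 0.0
```

```bash
python3 s.py; python3 hexfit.py r2
```

```text
t 8.3167
ee_pos [598.436  -1.51  160.959]
force [1.304 0.354 0.193]
ft_torque [-0.078  0.023 -0.025]
finger_gap 50.46602022713357
grip_force 0.0
qpos [-0.022  0.386  1.602  0.     1.14   0.916]
yang -53.71181770255068
37404 8.3167 [598.436  -1.51  160.959] brass V pct [ 93. 175. 180.]
all area 617.145 (hex 631) centre [[596.122   1.093]] edge dir mod60 -0.5080965978091802 coh 0.1388225419865892
bright area 553.41 (hex 631) centre [[595.116   0.346]] edge dir mod60 -8.022300346506325 coh 0.13129824667843074[ WARN:0@0.414] global loadsave.cpp:1063 imwrite_ Unsupported depth image for selected encoder is fallbacked to CV_8U.
```

View pics/r2.png

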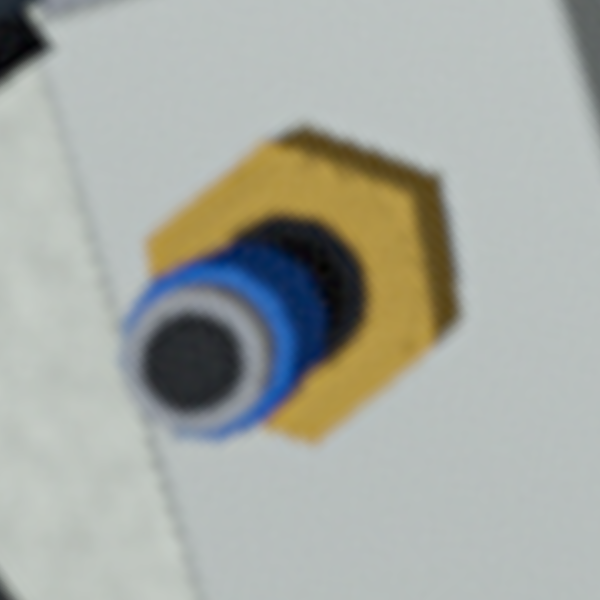

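Request:
{"api": "carry_out", "payload": {
  "plan": [
    [0.45, -0.06, 0.22, 0, 0.078],
    [0.45, -0.06, 0.22, 0, 0.078],
    [0.45, -0.06, 0.22, 0, 0.078],
    [0.45, -0.06, 0.22, 0, 0.078],
    [0.45, -0.06, 0.22, 0, 0.078],
    [0.45, -0.06, 0.22, 0, 0.078],
    [0.45, -0.06, 0.22, 0, 0.078],
    [0.45, -0.06, 0.22, 0, 0.078]
  ]
}}

```text
t: 9.03
ee_pos: [569.2, 86.9, 152.4]
tcp_rot: [[-0.049, 0.999, -0.003], [0.999, 0.049, -0.0], [-0.0, -0.003, -1.0]]
force: [-0.0, -1.0, 0.1]
finger_gap: 50.0
grip_force: 0.0
```

Request:
{"api": "carry_out", "payload": {
  "plan": [
    [0.45, -0.06, 0.22, 0, 0.078],
    [0.45, -0.06, 0.22, 0, 0.078],
    [0.45, -0.06, 0.22, 0, 0.078],
    [0.45, -0.06, 0.22, 0, 0.078],
    [0.45, -0.06, 0.22, 0, 0.078],
    [0.45, -0.06, 0.22, 0, 0.078],
    [0.45, -0.06, 0.22, 0, 0.078],
    [0.45, -0.06, 0.22, 0, 0.078]
  ]
}}

```text
t: 9.7
ee_pos: [545.2, 174.8, 152.4]
tcp_rot: [[-0.857, 0.516, -0.003], [0.516, 0.857, -0.001], [0.002, -0.002, -1.0]]
force: [-1.0, -0.5, -0.8]
finger_gap: 50.1
grip_force: 0.0
```

Request:
{"api": "carry_out", "payload": {
  "plan": [
    [0.45, -0.06, 0.22, 0, 0.078],
    [0.45, -0.06, 0.22, 0, 0.078],
    [0.45, -0.06, 0.22, 0, 0.078],
    [0.45, -0.06, 0.22, 0, 0.078],
    [0.45, -0.06, 0.22, 0, 0.078],
    [0.45, -0.06, 0.22, 0, 0.078],
    [0.45, -0.06, 0.22, 0, 0.07],
    [0.45, 0, 0, 0, 0]
  ]
}}

```text
t: 10.37
ee_pos: [524.0, 252.8, 152.5]
tcp_rot: [[-0.955, -0.296, -0.002], [-0.296, 0.955, -0.0], [0.002, 0.001, -1.0]]
force: [-0.1, -0.1, 0.2]
finger_gap: 50.0
grip_force: 0.0
```

```bash
cat > wl.py <<'E'
from h import *
import sys
st=ctrl.read_state();im,d=ctrl.camera('wrist');cv2.imwrite(f'pics/{sys.argv[1]}.png',im[...,::-1])
pins('wrist',['wrench','wrench_jaw','wrench_grip'])
r=ctrl.trace('wrist','wrench')
if r:
    P=world('wrist',d,r[0]['pixels'],st)
    P=P[abs(P[:,2]-np.median(P[:,2]))<5] if len(sys.argv)<3 else P
    print(len(P),r[0]['confidence'],np.median(P[:,2]),cv2.minAreaRect(P[:,:2].astype(np.float32)))
    g=np.median(P[:,:2],0);v=np.linalg.svd(P[:,:2]-P[:,:2].mean(0),full_matrices=False)[2][0];v*=np.sign(v[0])
    s=(P[:,:2]-g)@v;n=np.array([-v[1],v[0]]);o=(P[:,:2]-g)@n
    # handle centre line: mid of edges in slices of the tail half
    B=np.linspace(s.min()+15,s.min()+120,15);C=[]
    for b in B:
        k=abs(s-b)<4
        if k.sum()>5: C.append((b,(np.percentile(o[k],3)+np.percentile(o[k],97))/2,np.ptp(o[k])))
    C=np.array(C);p=np.polyfit(C[:,0],C[:,1],1);print('widths',C[:,2]);ang=np.degrees(np.arctan2(v[1],v[0])+np.arctan(p[0]))
    print('angle',ang,'tail',g+v*s.min()+n*np.polyval(p,s.min()),'tip s',np.ptp(s))
    sg=s.min()+85;print('grip est',g+v*sg+n*np.polyval(p,sg))
E
python3 s.py; python3 wl.py w3
```

```text
t 10.3667
ee_pos [524.034 252.829 152.51 ]
force [-0.085 -0.103  0.205]
ft_torque [ 0.071  0.007 -0.006]
finger_gap 49.980034429753935
grip_force 0.0
qpos [ 0.429  0.376  1.641  0.001  1.127 -1.443]
yang 107.22862501293893
wrist wrench [([534.6, 263.0, 4.1], 0.56)]
wrist wrench_jaw []
wrist wrench_grip [([522.3, 255.6, 2.8], 0.59)]
4369 0.57 12.00803802663836 ((537.2100219726562, 260.3603210449219), (195.71954345703125, 48.64223861694336), 15.402727127075195)
widths [19.839 19.021 19.054 19.138 19.476 18.725 18.598 19.66  19.863 19.189
 18.964 18.337 18.48  18.662 18.689]
angle 14.95449488221069 tail [442.826 234.503] tip s 195.69167393336903
grip est [524.949 256.438]
```

View pics/w3.png

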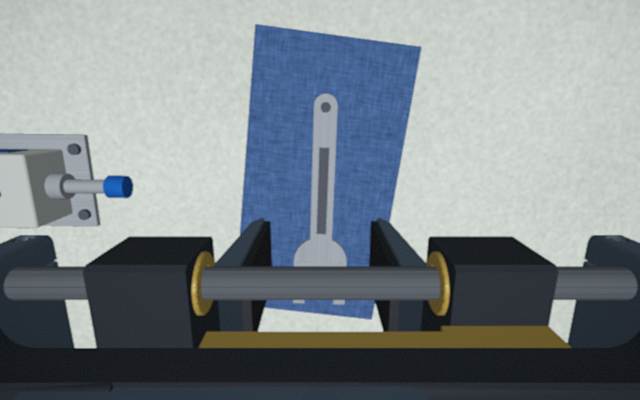

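Request:
{"api": "carry_out", "payload": {
  "plan": [
    [0.45, 0, 0.08, -0.6, -0.024],
    [0.45, 0, 0, -0.75, 0],
    [0.45, 0, 0, -0.75, 0],
    [0.45, 0, 0, -0.5, 0],
    [0.45, 0, 0, -0.2, 0],
    [0.45, 0, 0, 0, 0],
    [0.45, 0, 0, 0, 0]
  ],
  "force": 50
}}

```text
t: 11.2
ee_pos: [525.9, 255.5, 14.6]
tcp_rot: [[-0.967, -0.256, 0.001], [-0.256, 0.967, 0.0], [-0.001, 0.0, -1.0]]
force: [-0.2, 0.5, 0.3]
finger_gap: 49.6
grip_force: 0.0
```

```bash
for i in 1 2 3; do python3 -c "
from h import *
ctrl.camera('wrist');s=ctrl.read_state();print(s['ee_pos'],s['force'])"; done
```

```text
[526.611 255.884  15.523] [-0.447 -0.039  0.569]
[526.812 256.074  15.97 ] [0.463 0.677 0.177]
[526.716 256.103  16.046] [ 0.197 -0.509  0.143]
```

Request:
{"api": "carry_out", "payload": {
  "plan": [
    [0.45, -0.03, 0, -0.1, 0],
    [0.45, 0, 0, -0.1, 0],
    [0.45, 0, 0, 0, 0],
    [1, 0, 0, 0, 0],
    [1, 0, 0, 0, 0],
    [1, 0, 0, 0, 0],
    [1, 0, 0, 0, 0],
    [1, 0, 0, 0, 0]
  ],
  "force": 50
}}

```text
t: 12.02
ee_pos: [523.9, 255.6, 4.3]
tcp_rot: [[-0.966, -0.257, 0.001], [-0.257, 0.966, 0.0], [-0.001, 0.0, -1.0]]
force: [-0.2, -0.5, 5.0]
finger_gap: 19.6
grip_force: 15.9
```

```bash
python3 s.py
```

```text
t 12.0167
ee_pos [523.927 255.59    4.306]
force [-0.212 -0.548  4.988]
ft_torque [0.266 0.115 0.068]
finger_gap 19.605459853407467
grip_force 15.890990775078535
qpos [ 0.434  0.535  1.809 -0.     0.797 -1.396]
yang 104.87427694295818
```

Request:
{"api": "carry_out", "payload": {
  "plan": [
    [1, 0, 0, 0, 0],
    [1, 0, 0, 0, 0],
    [1, 0, 0, 0.2, 0],
    [1, 0, 0, 0.6, 0],
    [1, 0, 0, 0.8, 0],
    [1, 0, 0, 0.8, 0],
    [1, 0, 0, 0.8, 0],
    [1, 0, 0, 0, 0]
  ]
}}

```text
t: 12.68
ee_pos: [527.5, 257.5, 172.4]
tcp_rot: [[-0.966, -0.257, 0.013], [-0.257, 0.967, 0.007], [-0.015, 0.003, -1.0]]
force: [1.7, 1.5, -2.4]
finger_gap: 19.3
grip_force: 50.0
```

Request:
{"api": "carry_out", "payload": {
  "plan": [
    [1, -0.077, -0.3, 0, 0.024],
    [1, -0.077, -0.6, 0, 0.024],
    [1, -0.077, -0.66, 0, 0.024],
    [1, -0.077, -0.66, 0, 0.024],
    [1, -0.077, -0.66, 0, 0.024],
    [1, -0.077, -0.66, 0, 0.024],
    [1, -0.077, -0.66, 0, 0.024],
    [1, -0.077, -0.66, 0, 0.024]
  ]
}}

```text
t: 13.35
ee_pos: [491.4, 11.2, 163.1]
tcp_rot: [[-0.846, -0.534, -0.002], [-0.534, 0.846, 0.0], [0.002, 0.001, -1.0]]
force: [0.6, 0.1, -2.6]
finger_gap: 19.5
grip_force: 50.0
```

Request:
{"api": "carry_out", "payload": {
  "plan": [
    [1, -0.077, -0.66, 0, 0.024],
    [1, -0.077, -0.66, 0, 0.024],
    [1, -0.077, -0.5, 0, 0.024],
    [1, 0, -0.25, 0, 0],
    [1, 0, 0, 0, 0],
    [1, 0, 0, 0, 0],
    [1, 0, 0, 0, 0],
    [1, 0, 0, 0, 0]
  ]
}}

```text
t: 14.02
ee_pos: [481.1, -90.0, 163.7]
tcp_rot: [[-0.781, -0.625, -0.001], [-0.625, 0.781, 0.001], [0.0, 0.001, -1.0]]
force: [1.1, -0.2, -2.7]
finger_gap: 19.3
grip_force: 50.0
```

```bash
python3 s.py; python3 wl.py w4
python3 - <<'E'
from h import *
im,d=ctrl.camera('top');cv2.imwrite('pics/t4.png',cv2.resize(im[120:320,230:430],(600,600),interpolation=cv2.INTER_CUBIC)[...,::-1])
pins('top',['wrench_jaw','wrench_grip'])
E
```

```text
t 14.0167
ee_pos [481.086 -89.975 163.654]
force [ 1.121 -0.203 -2.73 ]
ft_torque [ 0.123  0.088 -0.028]
finger_gap 19.346974512137876
grip_force 49.9982625246048
qpos [-0.209  0.227  1.832  0.     1.084 -2.455]
yang 128.6882284466293
wrist wrench [([487.0, -81.7, 163.0], 0.58)]
wrist wrench_jaw [([454.7, -260.3, -0.1], 0.45)]
wrist wrench_grip [([488.1, -78.7, 163.5], 0.61), ([478.6, -89.1, 166.0], 0.55)]
9074 0.93 171.44737969417017 ((464.0479431152344, -101.56683349609375), (127.88709259033203, 20.743141174316406), 38.96272277832031)
widths [19.858 19.644 19.883 20.038 19.792 19.569 19.789 20.717 19.518 19.633
 19.536 17.408 19.168 19.471]
angle 38.69130803918782 tail [ 414.389 -141.847] tip s 127.88604845554363
grip est [480.734 -88.711]
top wrench_jaw [([558.7, -26.4, 163.6], 0.55)]
top wrench_grip []
```

View pics/t4.png

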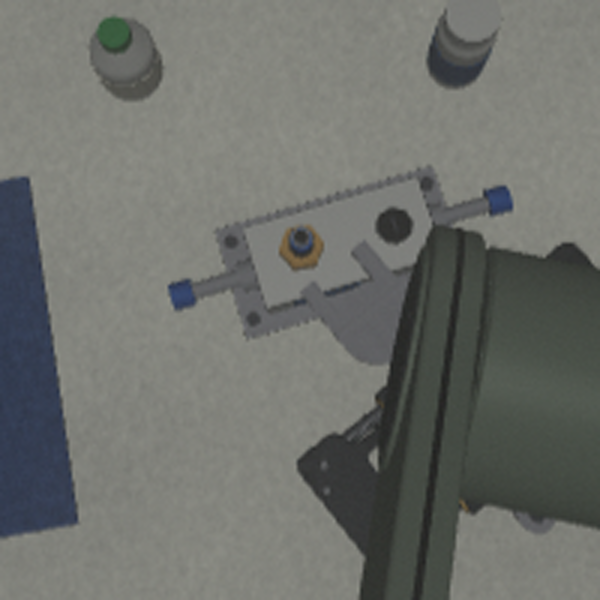

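Request:
{"api": "carry_out", "payload": {
  "plan": [
    [1, 0.02, -0.02, -0.5, 0],
    [1, 0, 0, -0.7, 0],
    [1, 0, 0, -0.5, 0],
    [1, 0, 0, -0.12, 0],
    [1, 0, 0, 0, 0],
    [1, 0, 0, 0, 0],
    [1, 0, 0, 0, 0],
    [1, 0, 0, 0, 0]
  ]
}}

```text
t: 15.08
ee_pos: [483.7, -92.3, 74.7]
tcp_rot: [[-0.781, -0.624, 0.004], [-0.624, 0.781, -0.001], [-0.002, -0.003, -1.0]]
force: [0.1, -0.5, -2.4]
finger_gap: 19.5
grip_force: 50.0
```

```bash
python3 - <<'E'
from h import *
S=[]
for i in range(4):
    st=ctrl.read_state();im,d=ctrl.camera('wrist');S.append(np.r_[st['ee_pos'],st['qpos'][5],np.degrees(np.arctan2(*st['tcp_rot'][1::-1,1]))]);print(S[-1])
r=ctrl.trace('wrist','wrench')[0]
P=world('wrist',d,r['pixels'],st);P=P[abs(P[:,2]-np.median(P[:,2]))<8]
p=np.mean(S,0);yaw=np.radians(p[4]-90);u=np.array([np.cos(yaw),np.sin(yaw)]);n=np.array([-u[1],u[0]])
s=(P[:,:2]-p[:2])@u
for lo in range(-100,10,20):
    k=(s>lo)&(s<lo+20)
    if k.sum()>20:print(lo,np.median(P[k,2]),np.median((P[k,:2]-p[:2])@n))
print('tail s',s.min())
D=np.array([594.6,-1.5])-p[:2];print('along',D@u,'lateral',D@n)
im,d=ctrl.camera('top')
for c in ['scene']:
    im,d=ctrl.camera(c);r=ctrl.trace(c,'wrench')
    if r:
        P=world(c,d,r[0]['pixels']);s=(P[:,:2]-p[:2])@u
        for lo in range(-100,120,20):
            k=(s>lo)&(s<lo+20)
            if k.sum()>10:print(c,lo,np.percentile(P[k,2],[20,50,80]),np.median((P[k,:2]-p[:2])@n),k.sum())
E
```

```text
[483.737 -92.277  74.657  -2.457 128.63 ]
[483.452 -92.201  74.474  -2.457 128.627]
[483.205 -92.145  74.235  -2.457 128.631]
[482.991 -92.109  73.997  -2.457 128.627]
-100 81.56288834802493 1.3140937540945896
-80 81.7106900246471 1.3174817722786538
-60 81.73511723525661 1.322886641728559
-40 81.79264920900297 1.7925494510512703
-20 81.75160780025274 1.33372309661479
0 81.69686857549556 1.333631901281246
tail s -84.69594535672019
along 143.52326150799144 lateral 1.3899599982544686
scene -80 [75.981 78.43  80.67 ] -10.539478061097117 16
scene -60 [77.234 79.712 80.631] -7.926859240989003 40
scene -40 [76.741 79.745 80.745] -10.061750094455368 15
scene 0 [79.269 80.061 80.423] 0.086744317100689 33
scene 20 [77.136 79.827 80.778] -4.128129666042517 67
scene 40 [79.014 79.991 80.576] -1.8700922463799812 85
scene 60 [79.062 79.853 80.746] -4.733700900676289 145
scene 80 [77.896 79.514 80.456] -3.1356120078465417 153
scene 100 [76.699 79.191 80.122] -15.551247917919374 63
```

Request:
{"api": "carry_out", "payload": {
  "plan": [
    [1, -0.008, 0.01, -0.01, 0],
    [1, 0.114, 0.091, 0, 0],
    [1, 0.114, 0.091, 0, 0],
    [1, 0.114, 0.091, 0, 0],
    [1, 0, 0, 0, 0],
    [1, 0, 0, 0, 0],
    [1, 0, 0, 0, 0]
  ]
}}

```text
t: 16.07
ee_pos: [498.9, -77.6, 72.3]
tcp_rot: [[-0.781, -0.625, -0.001], [-0.625, 0.781, 0.0], [0.001, 0.0, -1.0]]
force: [-0.7, -0.3, -2.0]
finger_gap: 19.6
grip_force: 50.0
```

Request:
{"api": "carry_out", "payload": {
  "plan": [
    [1, 0.03, 0.024, 0, 0],
    [1, 0.03, 0.024, 0, 0],
    [1, 0.03, 0.024, 0, 0],
    [1, 0.03, 0.024, 0, 0]
  ]
}}

```text
t: 16.4
ee_pos: [505.2, -73.0, 72.5]
tcp_rot: [[-0.781, -0.624, 0.0], [-0.624, 0.781, 0.0], [-0.0, 0.0, -1.0]]
force: [0.3, 0.4, -1.0]
finger_gap: 19.4
grip_force: 50.0
```

```bash
python3 s.py
```

```text
t 16.4
ee_pos [505.172 -72.97   72.531]
force [ 0.283  0.352 -0.995]
ft_torque [0.048 0.086 0.034]
finger_gap 19.37003259671851
grip_force 49.998250007629395
qpos [-0.166  0.356  1.911  0.     0.875 -2.411]
yang 128.61768278694484
```

Request:
{"api": "carry_out", "payload": {
  "plan": [
    [1, 0.04, 0.032, 0, 0],
    [1, 0.04, 0.032, 0, 0],
    [1, 0.04, 0.032, 0, 0],
    [1, 0.04, 0.032, 0, 0]
  ]
}}

```text
t: 16.73
ee_pos: [513.3, -66.4, 72.5]
tcp_rot: [[-0.781, -0.624, -0.0], [-0.624, 0.781, 0.0], [-0.0, 0.0, -1.0]]
force: [0.6, -0.1, -2.3]
finger_gap: 19.5
grip_force: 50.0
```

```bash
python3 s.py
```

```text
t 16.7333
ee_pos [513.271 -66.427  72.481]
force [ 0.601 -0.06  -2.267]
ft_torque [ 0.007  0.06  -0.019]
finger_gap 19.52195399588604
grip_force 49.998162388801575
qpos [-0.151  0.366  1.895  0.     0.881 -2.396]
yang 128.6318560500035
```

Request:
{"api": "carry_out", "payload": {
  "plan": [
    [1, 0.03, 0.024, 0, 0],
    [1, 0.03, 0.024, 0, 0],
    [1, 0.02, 0.016, 0, 0],
    [1, 0, 0, 0, 0],
    [1, 0, 0, 0, 0]
  ]
}}

```text
t: 17.15
ee_pos: [517.0, -63.4, 72.5]
tcp_rot: [[-0.781, -0.624, -0.0], [-0.624, 0.781, 0.0], [0.0, 0.0, -1.0]]
force: [-0.5, 0.9, -2.3]
finger_gap: 19.6
grip_force: 50.0
```

```bash
python3 s.py
python3 - <<'E'
from h import *
im,d=ctrl.camera('top');cv2.imwrite('pics/t5.png',cv2.resize(im[160:250,290:390],(700,630),interpolation=cv2.INTER_CUBIC)[:600,:,::-1])
E
```

```text
t 17.15
ee_pos [517.002 -63.401  72.453]
force [-0.492  0.888 -2.318]
ft_torque [-0.012  0.155 -0.031]
finger_gap 19.555603388914633
grip_force 49.99815344810486
qpos [-0.144  0.37   1.887  0.     0.884 -2.389]
yang 128.63540475463748
```

View pics/t5.png

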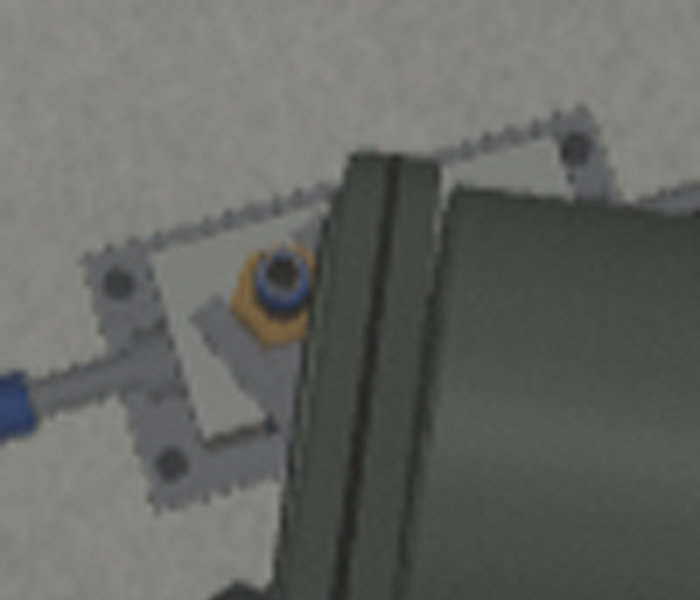

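```bash
cat > arc.py <<'E'
import numpy as np,sys
def arc(a0,steps,R=98.8):
    a=np.radians(a0);o=[]
    for s in steps:
        b=a+np.radians(s);o.append([1,round(-R*(np.cos(b)-np.cos(a))/50,3),round(-R*(np.sin(b)-np.sin(a))/50,3),0,round(s/90,3)]);a=b
    print(o)
E
cat >> s.py <<'E'
N=np.array([594.4,-1.5]);r=s['ee_pos'][:2]-N;F=s['force']
print('R',np.hypot(*r),'ang',np.degrees(np.arctan2(-r[1],-r[0])),'M',s['ft_torque'][2]+(r[0]*F[1]-r[1]*F[0])/1000)
E
python3 s.py|tail -1
python3 -c "
from arc import *
arc(38.67,[-2.7]*4);a=38.67-10.8
arc(a,[-5.4]*7);a-=37.8
arc(a,[-5.4]*7);a-=37.8;print(a)
arc(a,[-3.6]*4)
"
```

```text
R 99.15091363287283 ang 38.628187620317526 M -0.020292379752263237
[[1, np.float64(-0.056), np.float64(0.074), 0, -0.03], [1, np.float64(-0.053), np.float64(0.077), 0, -0.03], [1, np.float64(-0.049), np.float64(0.079), 0, -0.03], [1, np.float64(-0.045), np.float64(0.081), 0, -0.03]]
[[1, np.float64(-0.079), np.float64(0.168), 0, -0.06], [1, np.float64(-0.063), np.float64(0.175), 0, -0.06], [1, np.float64(-0.046), np.float64(0.18), 0, -0.06], [1, np.float64(-0.029), np.float64(0.184), 0, -0.06], [1, np.float64(-0.012), np.float64(0.186), 0, -0.06], [1, np.float64(0.006), np.float64(0.186), 0, -0.06], [1, np.float64(0.023), np.float64(0.185), 0, -0.06]]
[[1, np.float64(0.041), np.float64(0.182), 0, -0.06], [1, np.float64(0.058), np.float64(0.177), 0, -0.06], [1, np.float64(0.074), np.float64(0.171), 0, -0.06], [1, np.float64(0.09), np.float64(0.163), 0, -0.06], [1, np.float64(0.105), np.float64(0.154), 0, -0.06], [1, np.float64(0.119), np.float64(0.143), 0, -0.06], [1, np.float64(0.132), np.float64(0.132), 0, -0.06]]
-47.72999999999999
[[1, np.float64(0.094), np.float64(0.081), 0, -0.04], [1, np.float64(0.099), np.float64(0.074), 0, -0.04], [1, np.float64(0.104), np.float64(0.068), 0, -0.04], [1, np.float64(0.108), np.float64(0.061), 0, -0.04]]
```

Request:
{"api": "carry_out", "payload": {
  "plan": [
    [1, -0.056, 0.074, 0, -0.03],
    [1, -0.053, 0.077, 0, -0.03]
  ]
}}

```text
t: 17.37
ee_pos: [511.1, -55.9, 72.3]
tcp_rot: [[-0.838, -0.546, -0.001], [-0.546, 0.838, 0.0], [0.001, 0.001, -1.0]]
force: [-0.4, 0.8, -1.9]
finger_gap: 18.8
grip_force: 50.0
```

```bash
python3 s.py
```

```text
t 17.3667
ee_pos [511.117 -55.891  72.342]
force [-0.432  0.751 -1.873]
ft_torque [0.039 0.025 0.025]
finger_gap 18.81199927939404
grip_force 49.99616324901581
qpos [-0.131  0.362  1.902  0.     0.879 -2.28 ]
yang 123.08153458236912
R 99.47055073330402 ang 33.148132806243765 M -0.06070672153129962
```

Request:
{"api": "carry_out", "payload": {
  "plan": [
    [1, -0.049, 0.079, 0, -0.03],
    [1, -0.045, 0.081, 0, -0.03]
  ]
}}

```text
t: 17.53
ee_pos: [507.0, -48.0, 72.5]
tcp_rot: [[-0.885, -0.465, 0.001], [-0.465, 0.885, -0.0], [-0.0, -0.001, -1.0]]
force: [1.1, -0.2, -2.5]
finger_gap: 19.2
grip_force: 50.0
```

```bash
python3 s.py
```

```text
t 17.5333
ee_pos [506.982 -47.99   72.536]
force [ 1.119 -0.183 -2.537]
ft_torque [-0.002 -0.137  0.238]
finger_gap 19.21443804290281
grip_force 50.01131772994995
qpos [-0.117  0.354  1.914 -0.001  0.873 -2.171]
yang 117.73259623006663
R 99.01164778251547 ang 28.004466151659507 M 0.30564042405924036
```

Request:
{"api": "carry_out", "payload": {
  "plan": [
    [1, -0.079, 0.168, 0, -0.06],
    [1, -0.063, 0.175, 0, -0.06],
    [1, -0.046, 0.18, 0, -0.06],
    [1, -0.029, 0.184, 0, -0.06],
    [1, -0.012, 0.186, 0, -0.06],
    [1, 0.006, 0.186, 0, -0.06],
    [1, 0.023, 0.185, 0, -0.06]
  ]
}}

```text
t: 18.12
ee_pos: [496.6, 15.5, 72.5]
tcp_rot: [[-0.984, 0.176, -0.0], [0.176, 0.984, -0.001], [0.0, -0.001, -1.0]]
force: [0.4, 0.3, -3.7]
finger_gap: 19.4
grip_force: 50.0
```

```bash
python3 s.py
```

```text
t 18.1167
ee_pos [496.554  15.471  72.456]
force [ 0.395  0.295 -3.655]
ft_torque [-0.084 -0.02   0.46 ]
finger_gap 19.42268991271634
grip_force 50.03981173038483
qpos [ 0.008  0.338  1.941 -0.001  0.863 -1.385]
yang 79.86034972947995
R 99.30694267030168 ang -9.840109895515454 M 0.42420804322306793
```

Request:
{"api": "carry_out", "payload": {
  "plan": [
    [1, 0.041, 0.182, 0, -0.06],
    [1, 0.058, 0.177, 0, -0.06],
    [1, 0.074, 0.171, 0, -0.06],
    [1, 0.09, 0.163, 0, -0.06],
    [1, 0.105, 0.154, 0, -0.06],
    [1, 0.119, 0.143, 0, -0.06],
    [1, 0.132, 0.132, 0, -0.06]
  ]
}}

```text
t: 18.7
ee_pos: [527.2, 71.9, 72.3]
tcp_rot: [[-0.67, 0.742, -0.001], [0.742, 0.67, -0.0], [0.001, -0.001, -1.0]]
force: [0.1, 0.3, -3.0]
finger_gap: 19.3
grip_force: 50.1
```

```bash
python3 s.py
```

```text
t 18.7
ee_pos [527.246  71.893  72.276]
force [ 0.115  0.261 -3.023]
ft_torque [0.136 0.144 0.552]
finger_gap 19.3357622414877
grip_force 50.079869627952576
qpos [ 0.114  0.386  1.861 -0.     0.896 -0.62 ]
yang 42.08562231253689
R 99.47913996116401 ang -47.54168579339024 M 0.52631168564692
```

Request:
{"api": "carry_out", "payload": {
  "plan": [
    [1, 0.094, 0.081, 0, -0.04],
    [1, 0.099, 0.074, 0, -0.04],
    [1, 0.104, 0.068, 0, -0.04],
    [1, 0.108, 0.061, 0, -0.04]
  ]
}}

```text
t: 19.03
ee_pos: [547.5, 86.1, 72.2]
tcp_rot: [[-0.466, 0.885, -0.002], [0.885, 0.466, 0.0], [0.001, -0.001, -1.0]]
force: [-0.8, 1.9, -2.8]
finger_gap: 19.4
grip_force: 50.1
```

```bash
python3 s.py
python3 -c "
from arc import *
arc(-62.13,[1.8]*8)"

```

```text
t 19.0333
ee_pos [547.461  86.132  72.203]
force [-0.844  1.875 -2.832]
ft_torque [0.366 0.243 0.62 ]
finger_gap 19.44108491365478
grip_force 50.09074509143829
qpos [ 0.135  0.416  1.809  0.     0.918 -0.35 ]
yang 27.769434022960684
R 99.41140249218824 ang -61.82498228050916 M 0.6058507878720492
[[1, np.float64(-0.054), np.float64(-0.03), 0, 0.02], [1, np.float64(-0.053), np.float64(-0.032), 0, 0.02], [1, np.float64(-0.052), np.float64(-0.033), 0, 0.02], [1, np.float64(-0.051), np.float64(-0.035), 0, 0.02], [1, np.float64(-0.05), np.float64(-0.036), 0, 0.02], [1, np.float64(-0.049), np.float64(-0.038), 0, 0.02], [1, np.float64(-0.048), np.float64(-0.04), 0, 0.02], [1, np.float64(-0.047), np.float64(-0.041), 0, 0.02]]
```

Request:
{"api": "carry_out", "payload": {
  "plan": [
    [1, -0.054, -0.03, 0, 0.02],
    [1, -0.053, -0.032, 0, 0.02]
  ]
}}

```text
t: 19.2
ee_pos: [542.7, 83.2, 72.2]
tcp_rot: [[-0.523, 0.852, -0.0], [0.852, 0.523, 0.001], [0.001, 0.0, -1.0]]
force: [-0.5, 2.1, -2.4]
finger_gap: 19.6
grip_force: 50.0
```

```bash
python3 s.py|tail -1
```

```text
R 99.20802206344872 ang -58.617634551645594 M -0.04387256666201195
```

Request:
{"api": "carry_out", "payload": {
  "plan": [
    [1, -0.052, -0.033, 0, 0.02],
    [1, -0.051, -0.035, 0, 0.02]
  ]
}}

```text
t: 19.37
ee_pos: [537.5, 79.8, 72.4]
tcp_rot: [[-0.575, 0.818, 0.0], [0.818, 0.575, 0.001], [0.001, 0.001, -1.0]]
force: [0.6, 2.2, -3.4]
finger_gap: 19.7
grip_force: 50.0
```

```bash
python3 s.py|tail -1
```

```text
R 99.19353325604787 ang -54.995598107511654 M -0.12579950337125492
```

Request:
{"api": "carry_out", "payload": {
  "plan": [
    [1, -0.05, -0.036, 0, 0.02],
    [1, -0.049, -0.038, 0, 0.02]
  ]
}}

```text
t: 19.53
ee_pos: [532.5, 76.0, 72.4]
tcp_rot: [[-0.625, 0.78, 0.0], [0.78, 0.625, 0.001], [0.001, 0.001, -1.0]]
force: [1.6, 2.6, -3.2]
finger_gap: 19.5
grip_force: 50.0
```

```bash
python3 s.py|tail -1
```

```text
R 99.1342938007851 ang -51.38179177890102 M -0.17257811558291253
```

Request:
{"api": "carry_out", "payload": {
  "plan": [
    [1, -0.048, -0.04, 0, 0.02],
    [1, -0.047, -0.041, 0, 0.02]
  ]
}}

```text
t: 19.7
ee_pos: [527.8, 71.9, 72.4]
tcp_rot: [[-0.673, 0.74, 0.0], [0.74, 0.673, 0.001], [0.001, 0.001, -1.0]]
force: [0.8, 2.0, -3.1]
finger_gap: 19.2
grip_force: 50.0
```

```bash
python3 s.py
```

```text
t 19.7
ee_pos [527.782  71.9    72.395]
force [ 0.782  2.027 -3.079]
ft_torque [0.556 0.001 0.159]
finger_gap 19.227455942054927
grip_force 50.00060319900513
qpos [ 0.113  0.386  1.861  0.002  0.895 -0.626]
yang 42.302119822969665
R 99.12370199318977 ang -47.77286665683376 M -0.03369238143819722
```

```bash
python3 -c "
from arc import *
arc(-47.73,[-4.23]*4)
arc(-64.65,[4.32]*3)"

```

```text
[[1, np.float64(0.111), np.float64(0.094), 0, -0.047], [1, np.float64(0.118), np.float64(0.086), 0, -0.047], [1, np.float64(0.124), np.float64(0.077), 0, -0.047], [1, np.float64(0.129), np.float64(0.067), 0, -0.047]]
[[1, np.float64(-0.132), np.float64(-0.069), 0, 0.048], [1, np.float64(-0.127), np.float64(-0.079), 0, 0.048], [1, np.float64(-0.12), np.float64(-0.088), 0, 0.048]]
```

Request:
{"api": "carry_out", "payload": {
  "plan": [
    [1, 0.111, 0.094, 0, -0.047],
    [1, 0.118, 0.086, 0, -0.047],
    [1, 0.124, 0.077, 0, -0.047],
    [1, 0.129, 0.067, 0, -0.047],
    [1, 0, 0, 0, 0]
  ]
}}

```text
t: 20.12
ee_pos: [551.9, 88.1, 72.1]
tcp_rot: [[-0.427, 0.904, -0.002], [0.904, 0.427, 0.0], [0.001, -0.001, -1.0]]
force: [-0.7, 1.7, -2.1]
finger_gap: 19.3
grip_force: 50.0
```

```bash
python3 s.py
```

```text
t 20.1167
ee_pos [551.863  88.062  72.088]
force [-0.712  1.665 -2.126]
ft_torque [0.097 0.229 0.371]
finger_gap 19.340105231224722
grip_force 50.02420485019684
qpos [ 0.137  0.422  1.799  0.     0.922 -0.304]
yang 25.301527375834805
R 99.15052707382942 ang -64.59473543769244 M 0.3635781753883464
```

Request:
{"api": "carry_out", "payload": {
  "plan": [
    [1, -0.132, -0.069, 0, 0.048],
    [1, -0.127, -0.079, 0, 0.048],
    [1, -0.12, -0.088, 0, 0.048],
    [1, 0, 0, 0, 0]
  ]
}}

```text
t: 20.45
ee_pos: [532.6, 75.8, 72.6]
tcp_rot: [[-0.621, 0.783, 0.001], [0.783, 0.621, 0.001], [0.0, 0.002, -1.0]]
force: [2.2, 3.8, -3.6]
finger_gap: 19.3
grip_force: 50.0
```

```bash
python3 s.py
```

```text
t 20.45
ee_pos [532.588  75.791  72.605]
force [ 2.216  3.831 -3.631]
ft_torque [ 0.738 -0.158  0.421]
finger_gap 19.320663745406353
grip_force 50.03031134605408
qpos [ 0.119  0.392  1.849  0.001  0.899 -0.552]
yang 38.42242582394223
R 98.9674821298852 ang -51.34939960819747 M 0.013003139720760004
```

Request:
{"api": "carry_out", "payload": {
  "plan": [
    [1, -0.05, 0.063, 0, 0],
    [1, -0.05, 0.063, 0, 0],
    [1, -0.05, 0.063, 0, 0]
  ]
}}

```text
t: 20.7
ee_pos: [528.0, 83.6, 73.2]
tcp_rot: [[-0.619, 0.785, 0.005], [0.785, 0.619, -0.003], [-0.006, 0.002, -1.0]]
force: [1.6, -0.3, -2.8]
finger_gap: 19.3
grip_force: 50.0
```

```bash
python3 s.py
```

```text
t 20.7
ee_pos [527.971  83.568  73.159]
force [ 1.628 -0.282 -2.766]
ft_torque [-0.223 -0.087 -0.05 ]
finger_gap 19.25466626302651
grip_force 49.99705374240875
qpos [ 0.138  0.386  1.859 -0.005  0.892 -0.527]
yang 38.24491462906768
R 107.93220604726629 ang -52.01424661244838 M -0.16992665288110764
```

Request:
{"api": "carry_out", "payload": {
  "plan": [
    [1, -0.112, 0.141, 0, 0],
    [1, -0.112, 0.141, 0, 0],
    [1, -0.112, 0.141, 0, 0],
    [1, -0.112, 0.141, 0, 0],
    [1, 0, 0, 0.5, 0],
    [1, 0, 0, 0.7, 0],
    [1, 0, 0, 0.6, 0],
    [1, 0, 0, 0.1, 0]
  ]
}}

```text
t: 21.37
ee_pos: [505.7, 114.9, 172.7]
tcp_rot: [[-0.62, 0.785, 0.01], [0.785, 0.62, 0.002], [-0.004, 0.009, -1.0]]
force: [1.6, 0.1, -2.2]
finger_gap: 19.3
grip_force: 50.0
```

Request:
{"api": "carry_out", "payload": {
  "plan": [
    [1, 0.15, -0.4, 0, 0],
    [1, 0.24, -0.74, 0, 0],
    [1, 0.24, -0.74, 0, 0],
    [1, 0.24, -0.74, 0, 0],
    [1, 0.24, -0.74, 0, 0],
    [1, 0.2, -0.55, 0, 0],
    [1, 0, 0, 0, 0],
    [1, 0, 0, 0, 0]
  ]
}}

```text
t: 22.03
ee_pos: [568.1, -82.7, 166.2]
tcp_rot: [[-0.617, 0.787, -0.002], [0.787, 0.617, 0.001], [0.002, -0.001, -1.0]]
force: [0.0, 0.5, -1.9]
finger_gap: 19.4
grip_force: 50.0
```

Request:
{"api": "carry_out", "payload": {
  "plan": [
    [1, 0, 0, 0, 0],
    [1, 0, 0, 0, 0],
    [1, 0, 0, 0, 0]
  ]
}}

```text
t: 22.28
ee_pos: [568.1, -80.7, 167.3]
tcp_rot: [[-0.621, 0.784, -0.001], [0.784, 0.621, 0.0], [0.001, -0.0, -1.0]]
force: [1.0, -0.2, -2.0]
finger_gap: 19.7
grip_force: 50.0
```

```bash
python3 s.py; python3 hexfit.py r3
```

```text
t 22.2833
ee_pos [568.138 -80.656 167.309]
force [ 0.993 -0.244 -2.046]
ft_torque [-0.016  0.028 -0.023]
finger_gap 19.653233340398078
grip_force 49.99878466129303
qpos [-0.161  0.351  1.64   0.     1.151 -0.831]
yang 38.365062964187615
R 83.39904515270771 ang 71.6451855469325 M 0.06225582242437128
38475 22.2833 [568.138 -80.656 167.309] brass V pct [100. 179. 183.]
all area 631.93 (hex 631) centre [[591.418  -1.256]] edge dir mod60 6.774529749850131 coh 0.06291333355259182
bright area 559.02 (hex 631) centre [[592.769  -0.806]] edge dir mod60 12.602513439543864 coh 0.14353523227242865[ WARN:0@0.632] global loadsave.cpp:1063 imwrite_ Unsupported depth image for selected encoder is fallbacked to CV_8U.
```

View pics/r3.png

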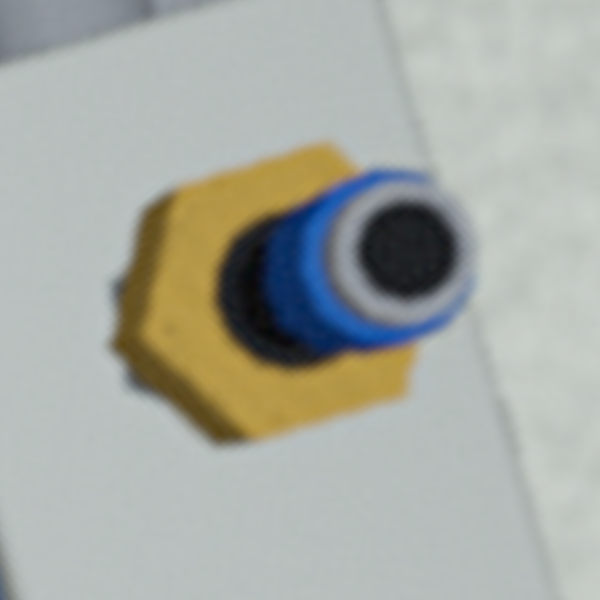

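```bash
python3 wl.py w5; python3 s.py | grep -E "ee_pos|yang"
```

```text
wrist wrench [([575.4, -85.5, 168.8], 0.57)]
wrist wrench_jaw []
wrist wrench_grip [([570.6, -79.5, 168.1], 0.81), ([590.1, -7.1, 82.4], 0.39)]
9088 0.9 175.24721216426343 ((555.7997436523438, -64.86360168457031), (21.339263916015625, 130.25347900390625), 38.52033233642578)
widths [19.718 19.649 19.811 20.078 19.375 19.519 19.804 21.339 19.735 19.748
 19.576 17.964 19.682 19.438]
angle -51.666325535229205 tail [515.402 -13.782] tip s 130.28119706804668
grip est [568.123 -80.457]
ee_pos [568.599 -81.685 167.577]
yang 38.302940529389694
```

Request:
{"api": "carry_out", "payload": {
  "plan": [
    [1, -0.16, 0.4, 0, 0.02],
    [1, -0.29, 0.68, 0, 0.02],
    [1, -0.29, 0.68, 0, 0.02],
    [1, -0.29, 0.68, 0, 0.021],
    [1, -0.29, 0.68, 0, 0],
    [1, -0.22, 0.5, 0, 0],
    [1, 0, 0, 0, 0],
    [1, 0, 0, 0, 0]
  ]
}}

```text
t: 23.25
ee_pos: [491.3, 100.0, 167.8]
tcp_rot: [[-0.716, 0.698, 0.001], [0.698, 0.716, -0.0], [-0.001, 0.0, -1.0]]
force: [-0.3, -0.7, -2.1]
finger_gap: 19.4
grip_force: 50.0
```

Request:
{"api": "carry_out", "payload": {
  "plan": [
    [1, 0, 0, -0.5, 0],
    [1, 0, 0, -0.7, 0],
    [1, 0, 0, -0.5, 0],
    [1, 0, 0, -0.2, 0],
    [1, 0, 0, 0, 0],
    [1, 0, 0, 0, 0],
    [1, 0, 0, 0, 0],
    [1, 0, 0, 0, 0]
  ]
}}

```text
t: 23.92
ee_pos: [493.2, 99.0, 74.2]
tcp_rot: [[-0.714, 0.7, 0.004], [0.7, 0.714, 0.001], [-0.002, 0.003, -1.0]]
force: [-0.1, 0.7, -2.4]
finger_gap: 19.5
grip_force: 50.0
```

Request:
{"api": "carry_out", "payload": {
  "plan": [
    [1, 0, 0, 0, 0],
    [1, 0, 0, 0, 0],
    [1, 0, 0, 0, 0],
    [1, 0, 0, 0, 0]
  ]
}}

```text
t: 24.25
ee_pos: [491.8, 99.0, 72.8]
tcp_rot: [[-0.714, 0.7, 0.001], [0.7, 0.714, 0.0], [-0.0, 0.001, -1.0]]
force: [-0.4, -0.6, -1.6]
finger_gap: 19.2
grip_force: 50.0
```

```bash
python3 s.py
```

```text
t 24.25
ee_pos [491.776  99.012  72.837]
force [-0.423 -0.589 -1.567]
ft_torque [-0.054  0.043 -0.001]
finger_gap 19.239946145057495
grip_force 49.99875605106354
qpos [ 0.176  0.344  1.93   0.     0.867 -0.62 ]
yang 45.56473534385103
R 143.64688595769303 ang -44.40431942862523 M 0.10201289680450999
```

Request:
{"api": "carry_out", "payload": {
  "plan": [
    [1, 0.104, -0.102, 0, 0],
    [1, 0.104, -0.102, 0, 0],
    [1, 0.104, -0.102, 0, 0],
    [1, 0, 0, 0, 0],
    [1, 0.029, -0.028, 0, 0],
    [1, 0.029, -0.028, 0, 0],
    [1, 0.029, -0.028, 0, 0],
    [1, 0.029, -0.028, 0, 0]
  ]
}}

```text
t: 24.92
ee_pos: [513.0, 78.0, 72.4]
tcp_rot: [[-0.714, 0.7, -0.0], [0.7, 0.714, 0.0], [0.0, -0.0, -1.0]]
force: [1.0, 0.4, -2.7]
finger_gap: 19.3
grip_force: 50.0
```

```bash
python3 s.py
```

```text
t 24.9167
ee_pos [513.04   77.984  72.411]
force [ 1.047  0.366 -2.682]
ft_torque [0.06  0.029 0.029]
finger_gap 19.31422621214597
grip_force 49.99915838241577
qpos [ 0.129  0.368  1.891  0.     0.882 -0.667]
yang 45.565775638231464
R 113.74132578524647 ang -44.33155600798206 M -0.08356854906561628
```

Request:
{"api": "carry_out", "payload": {
  "plan": [
    [1, 0.036, -0.035, 0, 0],
    [1, 0.036, -0.035, 0, 0],
    [1, 0.036, -0.035, 0, 0],
    [1, 0.036, -0.035, 0, 0],
    [1, 0.036, -0.035, 0, 0],
    [1, 0.034, -0.033, 0, 0],
    [1, 0, 0, 0, 0]
  ]
}}

```text
t: 25.5
ee_pos: [524.2, 67.3, 72.5]
tcp_rot: [[-0.714, 0.7, 0.001], [0.7, 0.714, -0.0], [-0.0, 0.0, -1.0]]
force: [1.3, 0.9, -1.4]
finger_gap: 19.3
grip_force: 50.0
```

```bash
python3 s.py; python3 -c "
from arc import *
arc(-44.4,[-5.52]*5)
arc(-72.0,[5.04]*4)"
```

```text
t 25.5
ee_pos [524.198  67.335  72.485]
force [ 1.279  0.949 -1.366]
ft_torque [ 0.059 -0.069  0.064]
finger_gap 19.299508321814503
grip_force 49.99962508678436
qpos [ 0.106  0.38   1.87  -0.     0.891 -0.689]
yang 45.543010072722645
R 98.31825691112074 ang -44.4367438827381 M -0.09043186707166137
[[1, np.float64(0.14), np.float64(0.129), 0, -0.061], [1, np.float64(0.151), np.float64(0.115), 0, -0.061], [1, np.float64(0.162), np.float64(0.1), 0, -0.061], [1, np.float64(0.171), np.float64(0.084), 0, -0.061], [1, np.float64(0.178), np.float64(0.067), 0, -0.061]]
[[1, np.float64(-0.163), np.float64(-0.061), 0, 0.056], [1, np.float64(-0.157), np.float64(-0.075), 0, 0.056], [1, np.float64(-0.15), np.float64(-0.088), 0, 0.056], [1, np.float64(-0.141), np.float64(-0.101), 0, 0.056]]
```

Request:
{"api": "carry_out", "payload": {
  "plan": [
    [1, 0.14, 0.129, 0, -0.061],
    [1, 0.151, 0.115, 0, -0.061],
    [1, 0.162, 0.1, 0, -0.061]
  ]
}}

```text
t: 25.75
ee_pos: [546.4, 84.9, 72.5]
tcp_rot: [[-0.483, 0.875, -0.0], [0.875, 0.483, -0.001], [-0.0, -0.001, -1.0]]
force: [-1.2, -0.8, -1.6]
finger_gap: 19.2
grip_force: 50.1
```

```bash
python3 s.py|tail -1
```

```text
R 98.87761342655348 ang -60.94880243046367 M 0.6035284675902095
```

Request:
{"api": "carry_out", "payload": {
  "plan": [
    [1, 0.171, 0.084, 0, -0.061],
    [1, 0.178, 0.067, 0, -0.061]
  ]
}}

```text
t: 25.92
ee_pos: [563.5, 92.3, 72.3]
tcp_rot: [[-0.309, 0.951, -0.001], [0.951, 0.309, -0.001], [-0.001, -0.002, -1.0]]
force: [-1.0, -1.2, -0.3]
finger_gap: 19.4
grip_force: 50.1
```

```bash
python3 s.py|tail -5
```

```text
finger_gap 19.36157729766407
grip_force 50.08492112159729
qpos [ 0.143  0.438  1.769 -0.001  0.936 -0.17 ]
yang 17.98175166686827
R 98.80804498062288 ang -71.75976223082921 M 0.6732469029200798
```

Request:
{"api": "carry_out", "payload": {
  "plan": [
    [1, -0.163, -0.061, 0, 0.056],
    [1, -0.157, -0.075, 0, 0.056],
    [1, -0.15, -0.088, 0, 0.056],
    [1, -0.141, -0.101, 0, 0.056],
    [1, 0, 0, 0, 0]
  ]
}}

```text
t: 26.33
ee_pos: [533.2, 75.7, 72.7]
tcp_rot: [[-0.621, 0.784, 0.002], [0.784, 0.621, -0.0], [-0.001, 0.001, -1.0]]
force: [1.8, 1.3, -2.5]
finger_gap: 19.4
grip_force: 50.0
```

```bash
python3 s.py
```

```text
t 26.3333
ee_pos [533.238  75.652  72.724]
force [ 1.803  1.294 -2.455]
ft_torque [ 0.221 -0.287  0.23 ]
finger_gap 19.3830699300477
grip_force 50.02102732658386
qpos [ 0.12   0.393  1.848 -0.     0.899 -0.55 ]
yang 38.365072521627376
R 98.45355666261665 ang -51.594497283069146 M 0.011353069374200303
```

Request:
{"api": "carry_out", "payload": {
  "plan": [
    [1, -0.05, 0.063, 0, 0],
    [1, -0.05, 0.063, 0, 0],
    [1, -0.05, 0.063, 0, 0],
    [1, -0.112, 0.141, 0, 0],
    [1, -0.112, 0.141, 0, 0],
    [1, -0.112, 0.141, 0, 0],
    [1, -0.112, 0.141, 0, 0],
    [1, 0, 0, 0, 0]
  ]
}}

```text
t: 27.0
ee_pos: [501.5, 115.3, 72.3]
tcp_rot: [[-0.62, 0.784, -0.002], [0.784, 0.62, 0.0], [0.001, -0.001, -1.0]]
force: [-0.3, -0.4, -1.8]
finger_gap: 19.3
grip_force: 50.0
```

Request:
{"api": "carry_out", "payload": {
  "plan": [
    [1, 0, 0, 0.5, 0],
    [1, 0, 0, 0.7, 0],
    [1, 0, 0, 0.6, 0],
    [1, 0.04, 0.28, 0, 0.074],
    [1, 0.04, 0.284, 0, 0.074],
    [1, 0.04, 0.284, 0, 0.074],
    [1, 0.04, 0.284, 0, 0.074],
    [1, 0.04, 0.284, 0, 0.074]
  ]
}}

```text
t: 27.67
ee_pos: [513.2, 185.4, 162.5]
tcp_rot: [[-0.95, 0.311, 0.0], [0.311, 0.95, 0.0], [-0.0, 0.0, -1.0]]
force: [0.7, 0.0, -1.6]
finger_gap: 19.2
grip_force: 50.0
```

Request:
{"api": "carry_out", "payload": {
  "plan": [
    [1, 0.042, 0.284, 0, 0.074],
    [1, 0.042, 0.284, 0, 0.074],
    [1, 0.042, 0.284, 0, 0.074],
    [1, 0.042, 0.284, 0, 0.074],
    [1, 0.042, 0.284, 0, 0.074],
    [1, 0, 0, 0, 0],
    [1, 0, 0, 0, 0],
    [1, 0, 0, 0, 0]
  ]
}}

```text
t: 28.33
ee_pos: [523.5, 255.1, 162.3]
tcp_rot: [[-0.967, -0.255, -0.001], [-0.255, 0.967, -0.001], [0.001, -0.001, -1.0]]
force: [0.2, 0.5, -2.7]
finger_gap: 19.5
grip_force: 50.0
```

```bash
python3 s.py; python3 wl.py w6
```

```text
t 28.3333
ee_pos [523.46  255.064 162.259]
force [ 0.168  0.502 -2.689]
ft_torque [ 0.072  0.112 -0.003]
finger_gap 19.451629877922247
grip_force 49.9987006187439
qpos [ 0.434  0.368  1.627 -0.001  1.148 -1.395]
yang 104.77445792954651
R 266.1905042253412 ang -74.5439258024964 M -0.08176930570952724
wrist wrench [([533.0, 261.1, 161.7], 0.95)]
wrist wrench_jaw []
wrist wrench_grip [([526.4, 253.0, 162.7], 0.56)]
9035 0.64 170.1029308659782 ((503.0183410644531, 250.81930541992188), (128.03343200683594, 20.06686782836914), 14.723895072937012)
widths [19.744 19.634 19.839 20.067 19.685 19.571 19.79  19.946 19.476 19.594
 19.514 15.33  19.683 19.403]
angle 14.912668138841683 tail [441.135 234.43 ] tip s 128.03127171683792
grip est [523.273 256.305]
```

Request:
{"api": "carry_out", "payload": {
  "plan": [
    [1, 0, 0, -0.5, 0],
    [1, 0, 0, -0.75, 0],
    [1, 0, 0, -0.75, 0],
    [1, 0, 0, -0.6, 0],
    [1, 0, 0, -0.4, 0],
    [1, 0, 0, 0, 0],
    [1, 0, 0, 0, 0],
    [1, 0, 0, 0, 0]
  ]
}}

```text
t: 29.25
ee_pos: [525.2, 256.0, 14.0]
tcp_rot: [[-0.967, -0.256, 0.003], [-0.256, 0.967, 0.001], [-0.003, 0.001, -1.0]]
force: [0.4, -0.1, -1.4]
finger_gap: 19.2
grip_force: 50.0
```

Request:
{"api": "carry_out", "payload": {
  "plan": [
    [1, 0, 0, 0, 0],
    [1, 0, 0, -0.05, 0],
    [1, 0, 0, -0.05, 0],
    [1, 0, 0, -0.03, 0],
    [1, 0, 0, 0, 0],
    [1, 0, 0, 0, 0],
    [1, 0, 0, 0, 0]
  ]
}}

```text
t: 29.83
ee_pos: [523.9, 255.6, 6.0]
tcp_rot: [[-0.967, -0.257, 0.0], [-0.257, 0.967, 0.0], [-0.0, 0.0, -1.0]]
force: [-0.2, 0.9, -2.1]
finger_gap: 19.2
grip_force: 50.0
```

```bash
python3 s.py
```

```text
t 29.8333
ee_pos [523.901 255.619   6.006]
force [-0.239  0.889 -2.064]
ft_torque [0.052 0.117 0.02 ]
finger_gap 19.17923772293016
grip_force 49.99874174594879
qpos [ 0.434  0.533  1.807  0.     0.801 -1.396]
yang 104.87009190407424
R 266.60857872325147 ang -74.66703409875971 M 0.01926128307146325
```

Request:
{"api": "carry_out", "payload": {
  "plan": [
    [1, 0, 0, -0.02, 0],
    [1, 0, 0, -0.015, 0],
    [1, 0, 0, 0, 0],
    [0.45, 0, 0, 0, 0],
    [0.45, 0, 0, 0, 0],
    [0.45, 0, 0, 0, 0],
    [0.45, 0, 0, 0, 0],
    [0.45, 0, 0, 0, 0]
  ]
}}

```text
t: 30.5
ee_pos: [524.0, 255.6, 4.3]
tcp_rot: [[-0.967, -0.257, 0.0], [-0.257, 0.967, 0.0], [-0.0, 0.0, -1.0]]
force: [-0.4, 0.0, 0.0]
finger_gap: 48.8
grip_force: 0.0
```

Request:
{"api": "carry_out", "payload": {
  "plan": [
    [0.45, 0, 0, 0.2, 0],
    [0.45, 0, 0, 0.7, 0],
    [0.45, 0, 0, 0.8, 0],
    [0.45, 0, 0, 0.8, 0],
    [0.45, 0, 0, 0.5, 0],
    [0.45, 0, 0, 0, 0],
    [0.45, 0, 0, 0, 0],
    [0.45, 0, 0, 0, 0]
  ]
}}

```text
t: 31.17
ee_pos: [523.2, 255.3, 153.9]
tcp_rot: [[-0.967, -0.257, -0.001], [-0.257, 0.967, -0.0], [0.001, -0.0, -1.0]]
force: [-0.2, -0.2, -0.8]
finger_gap: 50.1
grip_force: 0.0
```

```bash
python3 s.py|head -6; python3 wl.py w7
```

```text
t 31.1667
ee_pos [523.196 255.281 153.899]
force [-0.231 -0.221 -0.809]
ft_torque [0.06  0.066 0.003]
finger_gap 50.06783794139081
grip_force 0.0
wrist wrench [([533.5, 259.1, 5.0], 0.93)]
wrist wrench_jaw []
wrist wrench_grip [([525.6, 253.6, 7.7], 0.91)]
4302 0.96 11.970164035035225 ((537.1369018554688, 260.3681335449219), (195.38711547851562, 48.847007751464844), 14.95975399017334)
widths [18.951 18.984 19.196 19.299 19.41  19.472 17.811 17.967 18.93  19.034
 18.264 18.391 18.459 18.566 18.669]
angle 14.756879971348875 tail [442.56  235.867] tip s 195.41304403240196
grip est [524.757 257.518]
```

Request:
{"api": "carry_out", "payload": {
  "plan": [
    [0.45, 0.218, -0.743, 0, -0.058],
    [0.45, 0.218, -0.743, 0, -0.058],
    [0.45, 0.218, -0.743, 0, -0.058],
    [0.45, 0.218, -0.743, 0, -0.058],
    [0.45, 0.218, -0.743, 0, -0.058],
    [0.45, 0.218, -0.743, 0, -0.058],
    [0.45, 0.218, -0.743, 0, -0.058],
    [0.45, 0, 0, 0, 0]
  ]
}}

```text
t: 32.08
ee_pos: [601.7, -10.8, 153.3]
tcp_rot: [[-0.926, 0.377, 0.0], [0.377, 0.926, -0.003], [-0.002, -0.003, -1.0]]
force: [-0.3, -0.5, -0.9]
finger_gap: 50.2
grip_force: 0.0
```

Request:
{"api": "carry_out", "payload": {
  "plan": [
    [0.45, 0, 0, 0, 0],
    [0.45, 0, 0, 0, 0],
    [0.45, 0, 0, 0, 0]
  ]
}}

```text
t: 32.33
ee_pos: [599.7, -3.3, 153.8]
tcp_rot: [[-0.93, 0.368, -0.001], [0.368, 0.93, 0.001], [0.001, 0.0, -1.0]]
force: [0.1, -0.2, -0.3]
finger_gap: 50.1
grip_force: 0.0
```

```bash
python3 hexfit.py r4; python3 - <<'E'
from h import *
ctrl.camera('scene');pins('scene',['bottle','canister','rack'])
E
```

```text
36401 32.3333 [599.664  -3.301 153.802] brass V pct [101. 172. 176.]
all area 625.395 (hex 631) centre [[591.928   0.571]] edge dir mod60 10.129740519798927 coh 0.6632872823810813
bright area 569.98 (hex 631) centre [[592.929   0.096]] edge dir mod60 10.156929573427904 coh 0.671195797987302
scene bottle [([742.4, 131.1, 1.4], 0.76)]
scene canister [([750.6, -115.7, -2.5], 0.61), ([532.4, 258.9, 5.6], 0.26)]
scene rack [([452.3, -260.1, -1.0], 0.77), ([523.4, 251.3, -3.9], 0.72)][ WARN:0@0.378] global loadsave.cpp:1063 imwrite_ Unsupported depth image for selected encoder is fallbacked to CV_8U.
```

View pics/r4.png

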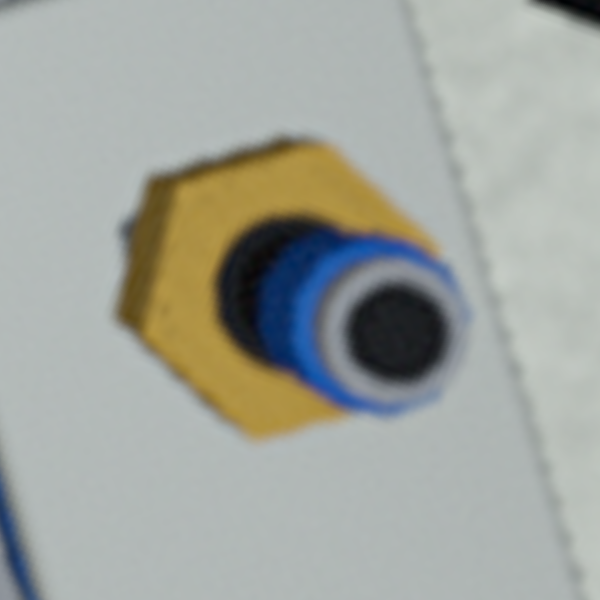

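```bash
cat > fit.py <<'E'
import cv2,numpy as np
from scipy.optimize import differential_evolution
for f in ['r1','r2','r3','r4']:
    R=cv2.imread(f'pics/{f}.png');h=cv2.cvtColor(R,cv2.COLOR_BGR2HSV)
    br=cv2.inRange(h,(12,100,0),(32,255,255))>0
    t=cv2.threshold(h[...,2][br].reshape(-1,1),0,255,cv2.THRESH_OTSU)[0];top=br&(h[...,2]>t)
    n,l,s,_=cv2.connectedComponentsWithStats((h[...,1]<40).astype(np.uint8)); # block
    blk=(l==1+np.argmax(s[1:,4]))|(br&~top)
    top=top[::2,::2];blk=blk[::2,::2]
    def hexm(p):
        a=np.radians(p[2]+30*0+np.arange(6)*60);r=p[3]/2/np.cos(np.pi/6)  # corners; edges at p2+30+60k.. 
        pts=np.c_[p[0]+r*np.cos(a),p[1]-r*np.sin(a)]/2
        m=np.zeros(top.shape,np.uint8);cv2.fillPoly(m,[np.round(pts*16).astype(np.int32)],1,shift=4);return m>0
    def c(p):
        m=hexm(p);return float((top&~m).sum()+(blk&m).sum())
    best=min((differential_evolution(c,[(260,330),(260,330),(0,60),(262,275)],seed=k,maxiter=80,popsize=20,tol=1e-6) for k in (0,1)),key=lambda r:r.fun)
    x=best.x;print(f,'centre',565+x[0]/10,28.7-x[1]/10,'corner mod60',x[2]%60,'edge mod60 %.1f'%((x[2]+30+90)%60),'AF',x[3]/10,best.fun)
E
python3 fit.py
```

```text
r1 centre 593.8953364878939 -0.39990481544293743 corner mod60 19.42640297730633 edge mod60 19.4 AF 26.443388189002597 3050.0
r2 centre 594.3710076958783 -0.3183551534027167 corner mod60 39.52256781691108 edge mod60 39.5 AF 26.21587339257811 2962.0
r3 centre 593.7407023609844 -0.39704409830249787 corner mod60 17.2128237191118 edge mod60 17.2 AF 26.34023495209513 2443.0
r4 centre 593.6750366645717 -0.39203115102576547 corner mod60 16.906617950748135 edge mod60 16.9 AF 26.335841421744146 3033.0
```

```bash
python3 -c "
from bench import ctrl
print(ctrl.close_job())"
```

```text
the job is handed in; nothing more can be done
None
```

I handed the job in with the nut about 82° past finger-tight (±2° by the wrist camera) instead of a full 90°. It was run down by fingers to finger-tight before the spanner was used, but a second spanner pull, meant to add the last 7°, moved it no further. The spanner lies flat on the blue mat again, no large forces showed in the readings, and the bottle, canister and rack look unmoved in the last scene picture.

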